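# Press a batch of denture flasks

### The job

Press all the brass flasks standing on the rubber mat: pull the press's tray out to its stop, stand every flask upright in the tray's recess and push the tray fully home; only with the tray home, push the valve lever on top of the press all the way over towards the round gauge, hold it there for three seconds, then let it spring back upright. Afterwards pull the tray out to its stop again, stand every flask upright on the slatted cooling rack, and push the empty tray fully home. Leave the other things on the bench where they are.

Things in the scene. Friction and masses are not known exactly. Their poses are not given: they have to be found in the camera images.
- press: Bench-top denture-flask press, a fixed white box 260 mm deep (its x) x 314 mm wide (its y) x 100 mm high. Origin: centre of its underside, on the bench. Its front, with the tray, is its -x face, 130 mm from the origin, facing the robot.
- tray (a joint): Sliding steel tray of the press, in m: 0 = fully home, 0.175 = out at its stop; it slides along the press's -x with about 4 N of friction and may start a little open. Its grey front panel is 12 mm thick, 292 mm wide, and reaches to 88 mm above the bench; at 0 the panel lies against the front of the press.
- tray_handle (a point): Middle of the tray's handle: a level steel bar 10 mm in diameter, 120 mm long along the press's y, 40 mm in front of the panel (its axis), 72 mm above the bench; free from above. Moves with the tray.
- tray_recess (a point): Centre of the floor of the tray's recess, where the flasks stand, 22 mm above the bench; moves with the tray, axes as the press. The recess is 80 mm (x) by 262 mm (y) and 12 mm deep; the tray around it is flat at 34 mm above the bench. The recess's front edge is 45 mm behind the panel; with the tray at its stop its rear edge is 50 mm in front of the press.
- valve: Hand valve fixed on top of the press: an aluminium block 40 mm (x) x 70 mm (y) x 30 mm high. Origin: centre of its underside, 100 mm above the bench. Its lever swings along its y.
- lever (a joint): Angle of the valve lever, rad: 0 = upright, where a spring centres it (1.0 N m per rad); positive leans to the valve's +y, stops at +-0.55. The pivot is on the valve's z axis, 30 mm above its underside; the stick is 10 mm thick.
- lever_knob (a point): Centre of the black ball (28 mm in diameter) on the lever, 95 mm from the pivot; moves with the lever.
- gauge: Round pressure gauge with a white dial facing up, 52 mm in diameter, 42 mm high, fixed on top of the press 85 mm from the valve on its +y or its -y side; on the other side is a slim dark silencer 24 mm in diameter, 42 mm high. Origin: centre of its underside.
- mat: Black rubber mat, 280 mm (x) x 170 mm (y) x 4 mm, fixed, on which the flasks stand at the start. Origin: centre of its underside.
- rack: Wooden slatted cooling rack, 320 mm (x) x 160 mm (y), fixed; its flat top is 14 mm above its origin, the centre of its underside.
- flask0: One of two or three like brass denture flasks (None if absent): a block 66 mm (its x) x 50 mm (its y) x 46 mm high, 0.28 to 0.56 kg. Origin: centre of its underside; z up when upright.
- flask1: One of two or three like brass denture flasks (None if absent): a block 66 mm (its x) x 50 mm (its y) x 46 mm high, 0.28 to 0.56 kg. Origin: centre of its underside; z up when upright.
- flask2: One of two or three like brass denture flasks (None if absent): a block 66 mm (its x) x 50 mm (its y) x 46 mm high, 0.28 to 0.56 kg. Origin: centre of its underside; z up when upright.
- model_a: Bystander: white dental arch on a 55 x 60 x 20 mm base (31 mm high in all). Origin: centre of its underside.
- model_b: Bystander: white dental arch on a 55 x 60 x 20 mm base (31 mm high in all). Origin: centre of its underside.
- plaster_jar: Bystander: jar 68 mm in diameter, 90 mm high. Origin: centre of its underside.
- bottle: Bystander: bottle 60 mm in diameter, 150 mm high. Origin: centre of its underside.
- wax_knife: Bystander: spatula 170 mm long, lying flat along its x.
- tooth_box: Bystander: closed carton 80 x 50 x 40 mm. Origin: centre of its underside.
- handpiece: Bystander: round-ended rod 140 mm long, 20 mm in diameter, lying along its x. Origin: centre of its underside.
Mind the look-alikes: they are no part of the job. Leave any blue look-alike of the flask0 alone.

How it is judged (in metres and radians):
On the way, in this order (a step that is already met when the one before it is completed fails the run):
1. the tray is pulled out to its stop (value of joint tray above 0.165 m), for 0.1 s.
2. every flask stands released in the tray's recess (x of flask0 in the frame of tray_recess between -0.04 and 0.04 m and y of flask0 in the frame of tray_recess between -0.131 and 0.131 m and z of flask0 in the frame of tray_recess between -0.004 and 0.006 m and angle between each of flask0, flask1, flask2's own z axis and vertical below 0.12 rad and x of flask1 in the frame of tray_recess between -0.04 and 0.04 m and y of flask1 in the frame of tray_recess between -0.131 and 0.131 m and z of flask1 in the frame of tray_recess between -0.004 and 0.006 m and x of flask2 in the frame of tray_recess between -0.04 and 0.04 m and y of flask2 in the frame of tray_recess between -0.131 and 0.131 m and z of flask2 in the frame of tray_recess between -0.004 and 0.006 m and contact force between each of flask0, flask1, flask2 and the fingers below 0.3 N), for 0.2 s.
3. the tray is fully home with every flask in its recess (value of joint tray below 0.01 m and x of flask0 in the frame of tray_recess between -0.04 and 0.04 m and y of flask0 in the frame of tray_recess between -0.131 and 0.131 m and z of flask0 in the frame of tray_recess between -0.004 and 0.006 m and angle between each of flask0, flask1, flask2's own z axis and vertical below 0.12 rad and x of flask1 in the frame of tray_recess between -0.04 and 0.04 m and y of flask1 in the frame of tray_recess between -0.131 and 0.131 m and z of flask1 in the frame of tray_recess between -0.004 and 0.006 m and x of flask2 in the frame of tray_recess between -0.04 and 0.04 m and y of flask2 in the frame of tray_recess between -0.131 and 0.131 m and z of flask2 in the frame of tray_recess between -0.004 and 0.006 m), for 0.2 s.
4. the lever is pushed over towards the gauge and held for three seconds (at least 2.5 s beyond 0.42 rad) with the tray home (((value of joint lever above 0.42 rad and y of gauge in the frame of valve above 0 m) or (value of joint lever below -0.42 rad and y of gauge in the frame of valve below 0 m)) and value of joint tray below 0.01 m), for 2.5 s.
5. the lever is let go and is upright again (value of joint lever between -0.08 and 0.08 rad and contact force between lever and the fingers below 0.3 N), for 0.2 s.
6. the tray is pulled out to its stop again (value of joint tray above 0.165 m), for 0.1 s.
At the end, for the whole second after the job is handed in: Every flask stands upright (within 7 degrees), released and at rest on the cooling rack, its centre within the rack's outline; the tray is home within 10 mm and the lever upright within 0.08 rad (x of flask0 in the frame of rack between -0.16 and 0.16 m and y of flask0 in the frame of rack between -0.08 and 0.08 m and z of flask0 in the frame of rack between 0.009 and 0.02 m and angle between each of flask0, flask1, flask2's own z axis and vertical below 0.12 rad and linear speed of each of flask0, flask1, flask2 below 0.03 m/s and contact force between each of flask0, flask1, flask2 and the fingers below 0.3 N and x of flask1 in the frame of rack between -0.16 and 0.16 m and y of flask1 in the frame of rack between -0.08 and 0.08 m and z of flask1 in the frame of rack between 0.009 and 0.02 m and x of flask2 in the frame of rack between -0.16 and 0.16 m and y of flask2 in the frame of rack between -0.08 and 0.08 m and z of flask2 in the frame of rack between 0.009 and 0.02 m and value of joint tray below 0.01 m and value of joint lever between -0.08 and 0.08 rad); the robot touches nothing.
It fails at once if the lever is worked (beyond 0.3 rad) while the tray is open (more than 30 mm) (value of joint tray above 0.03 m and (value of joint lever above 0.3 rad or value of joint lever below -0.3 rad)).
It fails at once if one of the other things on the bench is moved by more than 40 mm (distance of any of model_a, model_b, plaster_jar, bottle, wax_knife, tooth_box, handpiece from where it was at the start of the episode above 0.04 m).
Of flask0, flask1, flask2 only 2 to 3 are there at a start; the rules pass over those that are not, and their reading is None.
At some moment in a run one of flask0, flask1, flask2 may be knocked a few centimetres aside while the robot is not near it.
It also fails if it takes over 210 s, if anything falls off the work surface, if the arm or the gripper's body presses on something with over 40 N, if the wrist force passes 120 N, or if a joint passes its speed limit or range.

### The arm

A 6-joint arm with a two-finger parallel gripper is mounted at the origin on the work surface. World frame = base frame: x ahead of the robot, y to its left, z up, the work surface at z = 0. Lengths are in m, angles in degrees, forces in N, time in s.
With the tool pointing down it reaches from about 0.425 to 0.925 m from the base axis. Payload 12.5 kg.
Tool frame: the origin (TCP) lies midway between the tips of the shut fingers; the grasp point (between the pads) lies 19 mm behind it (env.hold_point_z is the distance from the TCP to the grasp point, in m); z points along the fingers, x is the direction in which the jaws open and shut, and the axes are right-handed (so a half turn about z gives the same grasp; the last joint's range is limited). The gripper opens to 85 mm and grips with 20 to 120 N. Pads are 22 mm wide; open, the fingers measure 114 mm over their backs; the gripper's body (76 mm by 85 mm) begins 54 mm behind the grasp point. The pads swing forward as they close: fully open they stand 13 mm farther back than shut.
Start: joints at [-81.738, 28.126, 89.318, -0, 62.55, -6.05], TCP at [0.155, -0.606, 0.231] pointing down, gripper open.
Joint ranges: [-177.58, 177.58], [-47.91, 125.51], [2.72, 160], [-65.01, 245.01], [3.68, 167.84], [-153.87, 153.87]. Speed limits (degrees/s): [127.2, 127.2, 159.86, 180, 180, 180].

### API

Orientations are given as [roll, pitch, yaw] about the fixed x, y, z axes, in that order (R = Rz(yaw) Ry(pitch) Rx(roll)).
In Python, from plant import env gives the robot as it stands.
- The arm moves only by the tool servo_tool, never from a script. Its argument "deltas" is one flat list of numbers, 6 for each row, row after row: the shift along the tool's x, y, z in m, then the turn, a rotation vector about the tool's x, y, z in degrees. A call has 1 to 8 rows; each row shifts and turns the commanded pose from where the row before left it, along the tool's axes as they then stand; what a row does not reach is not made up. A row lasts 1/10 s, in which the tool goes at most 50 mm and 8.59 degrees, less where a joint would pass 70% of its speed; a pose out of reach is approached as far as the arm can. A call is refused whole if a number of a shift passes 0.05 or a number of a turn 8.59, either way. A call with a gripper value outside its range is refused whole. "hand" is the finger opening in m, from 0 to 0.0854, set as the call begins (left out, the last holds). The fingers move at their own pace and stop on an object; "grip_force" is the grip in N (left out, the last holds). Time passes only in rows, so rows that do not move let the fingers close. It gives the time, the measured TCP pose, the force and the opening at its end, in the units of the state.
- env.read_state(): the state, without advancing time (a new reading comes with each control period).
- env.camera(name): name is "scene" or "top" or "wrist"; returns the picture (384x512x3 uint8, red, green, blue); there is no depth.
- env.calibration(name): a dict with "mtx" (3x3 intrinsics, pixels), "eye" and "attitude" of the camera in the world; the wrist camera has in their place "mount" (4x4, takes a point from camera to tool coordinates, whose origin is the TCP and whose axes are the tool frame's). Camera axes: x right, y up, looking along -z (the intrinsics and any distortion apply to the point x, -y, -z); pixel columns grow to the right and rows downward; lengths in m; the calibration is good to about 2 mm. A picture is of the moment at which its call begins: read the wrist's pose just before it. calibration takes no time and is no camera call.
- env.finish_job(): hands the job in, once; it reports no verdict.
The state is a dict: "t": time; "joint_positions": joint angles; "qd": joint speeds; "joint_efforts": joint torques, N m; "tcp_pos": TCP position; "eef_rot": TCP orientation; "ft_force": force on the tool from outside, world axes, zero at the start; "moment": the same for the moment, N m; "gripper_width": opening from 0.0 (shut) to 1.0 (fully open).
Only numpy, scipy, OpenCV 4.12 (cv2) and the standard library are available. Lean on these libraries where they do the work, as an engineer would, in place of code of your own. Each camera call takes 0.05 s, during which the arm holds its last target. There are 200 camera calls.

## Working session

There is one attempt and no reset: what is moved stays moved. The work goes in short steps, Python scripts to look and compute and a tool call to move; the robot and the scene stay as the last step left them, time stands still between calls to the robot, and variables do not carry over. Pictures are saved under pics/ and viewed, on a budget of 14 in all, crops included, one or two more only if the job needs it, and the job is handed in when it is done.

Besides the shell and the picture viewer there is one more tool, called as name(argument=value, ...), one argument or row to a line, values as JSON. servo_tool: Moves the arm, as the interface text tells. Its arguments: {"type":"object","properties":{"deltas":{"type":"array","items":{"type":"number"}},"hand":{"type":"number"},"grip_force":{"type":"number"}},"required":["deltas"]}

```bash
mkdir -p pics; ls
cat > h.py <<'E'
import numpy as np, cv2
from plant import env
from scipy.spatial.transform import Rotation as R
def save(cam,name,crop=None,scale=1.5):
    im=env.camera(cam)[:,:,::-1]
    cv2.imwrite(f'pics/raw_{name}.png',im)
    if crop: im=im[crop[1]:crop[3],crop[0]:crop[2]]
    cv2.imwrite(f'pics/{name}.png',cv2.resize(im,None,fx=scale,fy=scale,interpolation=cv2.INTER_CUBIC))
def cam(name,st=None):
    c=env.calibration(name); K=np.array(c['mtx'])
    if name=='wrist':
        st=st or env.read_state(); T=np.eye(4); T[:3,:3]=R.from_euler('xyz',st['eef_rot'],degrees=True).as_matrix(); T[:3,3]=st['tcp_pos']
        M=T@np.array(c['mount']); return K,M[:3,3],M[:3,:3],c
    A=np.array(c['attitude']); 
    if A.shape!=(3,3): A=R.from_euler('xyz',A.ravel(),degrees=True).as_matrix()
    return K,np.array(c['eye']),A,c
def px2w(name,uv,z,st=None):
    K,e,A,c=cam(name,st); d=c.get('dist',c.get('distortion'))
    p=cv2.undistortPoints(np.array([[uv]],float),K,None if d is None else np.array(d,float))[0,0]
    r=A@np.array([p[0],-p[1],-1]); return e+r*(z-e[2])/r[2]
def w2px(name,P,st=None):
    K,e,A,c=cam(name,st); q=A.T@(np.array(P,float)-e); p=K@np.array([q[0],-q[1],-q[2]]); return p[:2]/p[2]
E
python3 - <<'E'
from h import *
for c in('scene','top','wrist'): print(c,env.calibration(c))
s=env.read_state();print(s)
save('top','top0'); save('scene','scene0')
E
```

```text
pics
scene {'mtx': array([[354.49377871,   0.        , 251.05905078],
       [  0.        , 354.49377871, 189.58689045],
       [  0.        ,   0.        ,   1.        ]]), 'eye': array([0.8705144 , 0.40113563, 0.9781693 ]), 'attitude': array([ 31.57642229,   0.65571009, 136.68821197])}
top {'mtx': array([[430.35281824,   0.        , 257.30351355],
       [  0.        , 430.35281824, 193.27807409],
       [  0.        ,   0.        ,   1.        ]]), 'eye': array([0.3452068 , 0.00706051, 1.59934468]), 'attitude': array([  6.94430368,  -0.28424573, -91.30143365])}
wrist {'mtx': array([[316.78150676,   0.        , 257.01647641],
       [  0.        , 316.78150676, 185.41560778],
       [  0.        ,   0.        ,   1.        ]]), 'mount': array([[ 9.99999595e-01,  9.00366324e-04,  1.19205881e-05,
        -1.53396936e-05],
       [ 8.60017364e-04, -9.51096006e-01, -3.08894234e-01,
        -7.84045118e-02],
       [-2.66780343e-04,  3.08894120e-01, -9.51096395e-01,
        -1.43329943e-01],
       [ 0.00000000e+00,  0.00000000e+00,  0.00000000e+00,
         1.00000000e+00]])}
{'t': 0.0, 'joint_positions': array([-8.17371530e+01,  2.81653805e+01,  8.93516220e+01,  9.42171976e-04,
        6.25500594e+01, -6.05073281e+00]), 'qd': array([-0.03697004, -0.09227841, -0.00155542, -0.13471312, -0.03683169,
        0.00708601]), 'joint_efforts': array([-3.50293136e-03, -6.18449736e+01, -2.61588246e+01, -2.35593770e-04,
        4.10469613e-03, -4.94480563e-07]), 'tcp_pos': array([ 0.15450568, -0.60535333,  0.23070538]), 'eef_rot': array([-1.79992100e+02,  6.66002222e-02, -7.56868504e+01]), 'ft_force': array([-1.2639126 ,  0.67975375, -0.06434947]), 'moment': array([-0.01373854, -0.01206689, -0.00184512]), 'gripper_width': 1.0018104900877522}
```

View pics/top0.png

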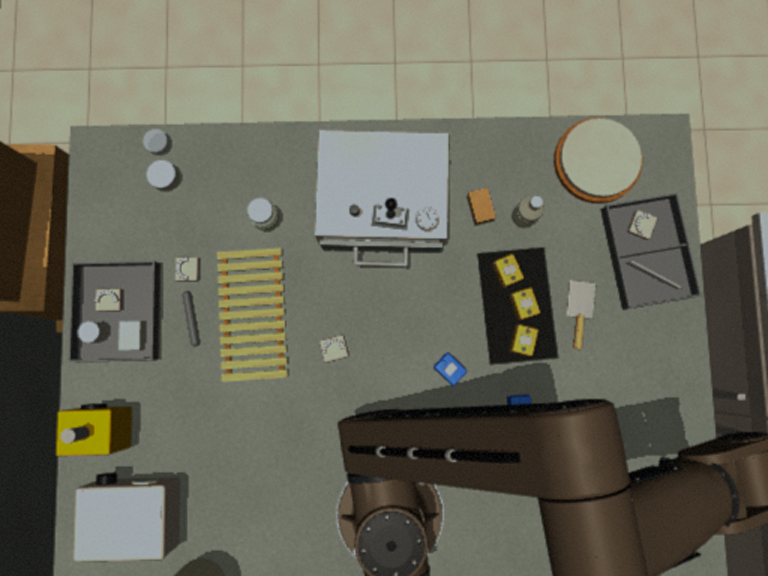

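View pics/scene0.png

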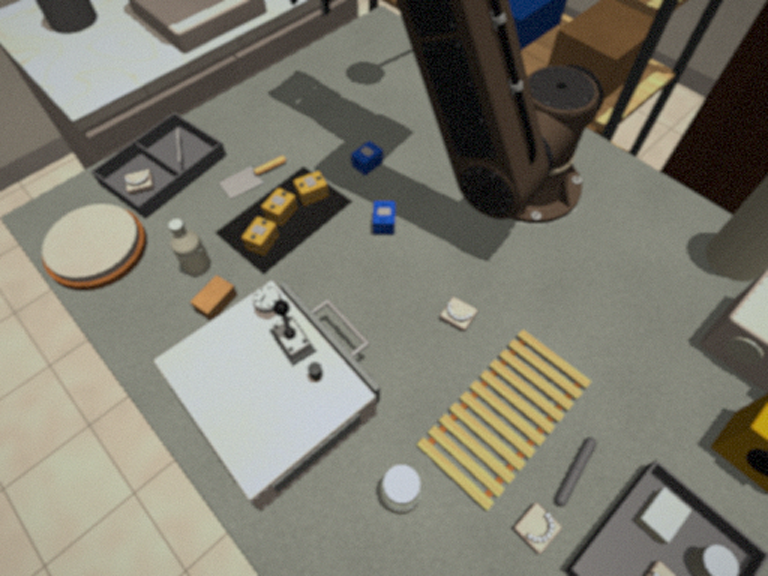

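The top view shows three brass flasks on the black mat, at about (508,270), (525,303) and (525,340). Two blue look-alikes stand off the mat at (451,369) and (519,400). The press is at (383,185), with the gauge at (427,217), the lever at (390,207), the handle at (381,263) and the rack at (252,315). The next step is an enlarged crop to confirm the flasks.

Run:
```python
from h import *
im=cv2.imread('pics/raw_top0.png')
a=im[155:255,305:385]; b=im[75:185,200:310]
a=cv2.resize(a,(480,600),interpolation=cv2.INTER_CUBIC)
cv2.imwrite('pics/c1.png',a)
b=cv2.resize(b,None,fx=5.4,fy=5.4,interpolation=cv2.INTER_CUBIC)
cv2.imwrite('pics/c2.png',b)
f=lambda u,v,z:np.round(px2w('top',(u/1.5,v/1.5),z),4)
for n,u,v,z in [('f0',508,270,.05),('f1',525,303,.05),('f2',525,340,.05),('rackA',217,251,.014),('B',281,249,.014),('C',287,377,.014),('D',222,380,.014),('model',333,348,.02),('jar',262,210,.09),('bottle',536,203,.15),('box',482,206,.04)]: print(n,f(u,v,z))
```

```text
f0 [ 0.5759 -0.3024  0.05  ]
f1 [ 0.4945 -0.3398  0.05  ]
f2 [ 0.4054 -0.3355  0.05  ]
rackA [0.6449 0.413  0.014 ]
B [0.6465 0.2539 0.014 ]
C [0.3301 0.2403 0.014 ]
D [0.3264 0.3981 0.014 ]
model [0.3976 0.1271 0.02  ]
jar [0.7277 0.2871 0.09  ]
bottle [ 0.7154 -0.3541  0.15  ]
box [ 0.7388 -0.2473  0.04  ]
```

View pics/c1.png

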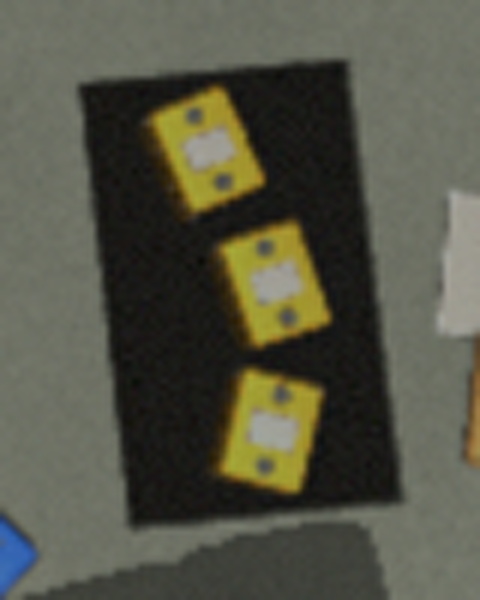

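View pics/c2.png

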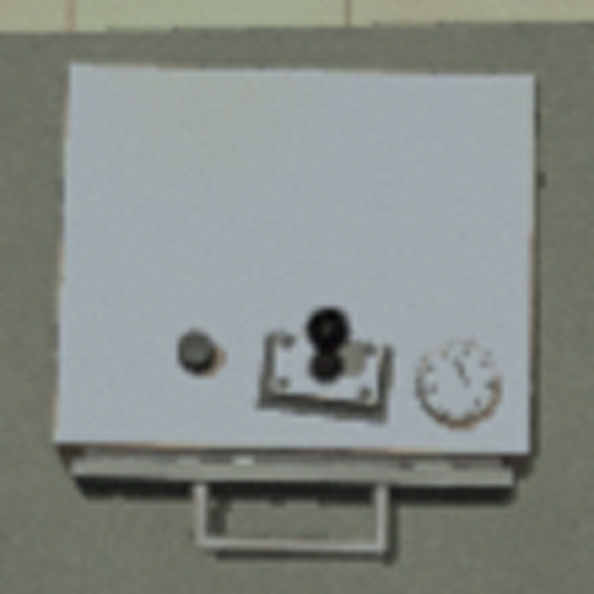

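The first crop confirms three yellow brass flasks on the mat, with top centres at crop px (207,150), (273,284) and (272,431). The second shows the press top corners at (70,65), (535,75), (530,455) and (55,443), the handle bar from (205,545) to (385,548), the knob at (328,328) and the gauge at (458,382).

Run:
```python
from h import *
a=lambda u,v,z:np.round(px2w('top',(305+u/6-.4,155+v/6-.4),z),4)
b=lambda u,v,z:np.round(px2w('top',(200+u/5.4-.4,75+v/5.4-.4),z),4)
for c,p,q in [((207,150),(194,116),(223,182)),((273,284),(265,247),(288,317)),((272,431),(282,394),(265,466))]:
    d=a(*p,.05)-a(*q,.05); print('flask',a(*c,.05),'long axis yaw',np.degrees(np.arctan2(d[1],d[0])))
C=[b(*p,.1) for p in [(70,65),(535,75),(530,455),(55,443)]]; print('press',C,np.mean(C,0))
d=C[0]-C[1];e=C[3]-C[2];k=C[0]-C[3];print([np.degrees(np.arctan2(-v[0],v[1])) for v in(d,e)],np.degrees(np.arctan2(k[1],k[0])))
h1,h2=b(200,545,.072),b(388,548,.072);print('handle',h1,h2,(h1+h2)/2)
print('knob',b(328,328,.225),'gauge',b(458,382,.142),'silencer',b(197,352,.142))
print('valve top corners',[b(*p,.13) for p in[(270,330),(390,345),(382,412),(262,402)]])
```

```text
flask [ 0.5773 -0.3041  0.05  ] long axis yaw 21.121948825046083
flask [ 0.4947 -0.3402  0.05  ] long axis yaw 15.413581537504017
flask [ 0.4062 -0.3353  0.05  ] long axis yaw -16.03376069747744
press [array([0.9197, 0.1484, 0.1   ]), array([ 0.9062, -0.1629,  0.1   ]), array([ 0.6474, -0.1507,  0.1   ]), array([0.6621, 0.1609, 0.1   ])] [ 0.78385  -0.001075  0.1     ]
[np.float64(-2.4831631175242213), np.float64(-2.7009755030384683)] -2.7780896854069312
handle [0.5969 0.068  0.072 ] [ 0.5921 -0.057   0.072 ] [0.5945 0.0055 0.072 ]
knob [ 0.703  -0.0178  0.225 ] gauge [ 0.6874 -0.1018  0.142 ] silencer [0.7107 0.065  0.142 ]
valve top corners [array([0.7273, 0.018 , 0.13  ]), array([ 0.7157, -0.0594,  0.13  ]), array([ 0.6716, -0.0531,  0.13  ]), array([0.6798, 0.0242, 0.13  ])]
```

```bash
cat >> h.py <<'E'
def tgt(x,y,z,yaw): return np.array([x,y,z]),R.from_euler('xyz',[180,0,yaw],degrees=True)
def plan(*wps,step=.045):
    """wps: (x,y,z,yaw[,step]) ; prints one equal row and its count per leg"""
    s=env.read_state(); p=np.array(s['tcp_pos']); q=R.from_euler('xyz',s['eef_rot'],degrees=True)
    print('from',np.round(p,4),np.round(s['eef_rot'],2),'F',np.round(s['ft_force'],1),'w',round(s['gripper_width'],3),'t',round(s['t'],2))
    for w in wps:
        P,Q=tgt(*w[:4]); st=w[4] if len(w)>4 else step
        rv=(q.inv()*Q).as_rotvec(degrees=True); T=q.inv().apply(P-p)
        n=int(max(1,np.ceil(np.linalg.norm(T)/st*1.05),np.ceil(np.linalg.norm(rv)/8.4)))
        r=R.from_rotvec(rv/n,degrees=True); S=sum((r**k).as_matrix() for k in range(n))
        d=np.linalg.solve(S,T)
        print(n,'x',[float(v) for v in np.round(d,4)]+[float(v) for v in np.round(rv/n,2)])
        p,q=P,Q
E
python3 - <<'E'
from h import *
plan((.594,.006,.16,-2.6),(.594,.006,.053,-2.6))
E
```

```text
from [ 0.1545 -0.6054  0.2308] [-1.7999e+02  6.0000e-02 -7.5690e+01] F [-0.5  0.7 -0.8] w 1.001 t 0.1
18 x [-0.0043, -0.0446, 0.0039, -0.0, 0.0, -4.06]
3 x [-0.0, -0.0, 0.0357, 0.0, 0.0, 0.0]
```

servo_tool(
  deltas=[-0.0043,-0.0446,0.0039,0,0,-4.06,-0.0043,-0.0446,0.0039,0,0,-4.06,-0.0043,-0.0446,0.0039,0,0,-4.06,-0.0043,-0.0446,0.0039,0,0,-4.06,-0.0043,-0.0446,0.0039,0,0,-4.06,-0.0043,-0.0446,0.0039,0,0,-4.06],
  hand=0.03,
)

```text
t: 0.7
tcp_pos: [0.3871, -0.4711, 0.2074]
eef_rot: [-180.0, 0.0, -51.2]
ft_force: [-0.1, -0.7, -0.1]
gripper_width: 0.35
```

servo_tool(
  deltas=[-0.0043,-0.0446,0.0039,0,0,-4.06,-0.0043,-0.0446,0.0039,0,0,-4.06,-0.0043,-0.0446,0.0039,0,0,-4.06,-0.0043,-0.0446,0.0039,0,0,-4.06,-0.0043,-0.0446,0.0039,0,0,-4.06,-0.0043,-0.0446,0.0039,0,0,-4.06],
)

```text
t: 1.3
tcp_pos: [0.5421, -0.2539, 0.184]
eef_rot: [180.0, 0.0, -26.8]
ft_force: [-0.5, -0.2, -0.4]
gripper_width: 0.352
```

servo_tool(
  deltas=[-0.0043,-0.0446,0.0039,0,0,-4.06,-0.0043,-0.0446,0.0039,0,0,-4.06,-0.0043,-0.0446,0.0039,0,0,-4.06,-0.0043,-0.0446,0.0039,0,0,-4.06,-0.0043,-0.0446,0.0039,0,0,-4.06,-0.0043,-0.0446,0.0039,0,0,-4.06,0,0,0,0,0,0,0,0,0,0,0,0],
)

```text
t: 2.1
tcp_pos: [0.5936, 0.0071, 0.1608]
eef_rot: [180.0, 0.0, -2.5]
ft_force: [0.9, -0.3, 0.8]
gripper_width: 0.351
```

Run:
```python
from h import *
plan((.594,.006,.11,-2.6),(.594,.006,.053,-2.6))
print(w2px('wrist',(.594,.006,.072)))
save('wrist','w1',scale=1.2)
```

```text
from [0.5936 0.0071 0.1608] [ 1.7999e+02  3.0000e-02 -2.5100e+00] F [ 0.9 -0.3  0.8] w 0.351 t 2.1
2 x [0.0003, 0.0005, 0.0254, 0.01, 0.02, 0.04]
2 x [-0.0, -0.0, 0.0285, 0.0, 0.0, 0.0]
[258.79157812 191.07970078]
```

View pics/w1.png

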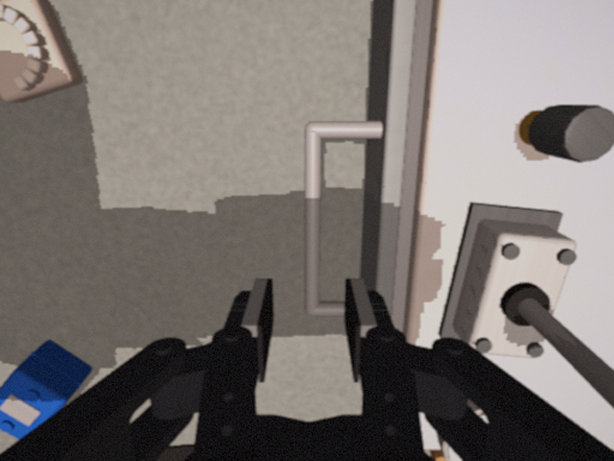

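The handle bar lies centred between the fingers, at u≈313 against 310 expected. I'll go down, grip it and pull.

servo_tool(
  deltas=[0,-0.001,0.027,0,0,0,0,-0.001,0.027,0,0,0,0,0,0.027,0,0,0,0,0,0.027,0,0,0,0,0,0,0,0,0],
)

```text
t: 2.65
tcp_pos: [0.5923, 0.0067, 0.0502]
eef_rot: [-180.0, 0.3, -2.7]
ft_force: [-0.3, -0.0, 0.0]
gripper_width: 0.351
```

servo_tool(
  deltas=[0,0,0,0,0,0,0,0,0,0,0,0,0,0,0,0,0,0,0,0,0,0,0,0],
  hand=0,
  grip_force=40,
)

```text
t: 3.05
tcp_pos: [0.5945, 0.0073, 0.0543]
eef_rot: [179.9, -0.1, -2.6]
ft_force: [2.4, -6.2, -4.0]
gripper_width: 0.099
```

servo_tool(
  deltas=[-0.01,0,0,0,0,0,-0.02,0,0,0,0,0,-0.02,0,0,0,0,0,-0.02,0,0,0,0,0,-0.02,0,0,0,0,0,-0.02,0,0,0,0,0,0,0,0,0,0,0],
)

```text
t: 3.75
tcp_pos: [0.4819, 0.0125, 0.0542]
eef_rot: [180.0, 0.0, -2.6]
ft_force: [-4.6, -9.2, -2.8]
gripper_width: 0.105
```

servo_tool(
  deltas=[-0.015,0,0,0,0,0,-0.015,0,0,0,0,0,-0.012,0,0,0,0,0,-0.006,0,0,0,0,0,-0.004,0,0,0,0,0,0,0,0,0,0,0],
)

```text
t: 4.35
tcp_pos: [0.4326, 0.0148, 0.0542]
eef_rot: [180.0, -0.2, -2.6]
ft_force: [-1.0, -10.4, -2.5]
gripper_width: 0.104
```

servo_tool(
  deltas=[-0.004,0,0,0,0,0,-0.004,0,0,0,0,0,0,0,0,0,0,0,0,0,0,0,0,0],
)

```text
t: 4.75
tcp_pos: [0.4283, 0.0149, 0.0543]
eef_rot: [179.9, -0.6, -2.6]
ft_force: [13.9, -7.2, -14.7]
gripper_width: 0.098
```

servo_tool(
  deltas=[0,0,0,0,0,0,0,0,0,0,0,0,0,0,0,0,0,0],
  hand=0.035,
)

```text
t: 5.05
tcp_pos: [0.424, 0.0159, 0.0537]
eef_rot: [180.0, -0.0, -2.6]
ft_force: [-0.2, -0.1, 0.0]
gripper_width: 0.412
```

servo_tool(
  deltas=[0,0,-0.03,0,0,0,0,0,-0.04,0,0,0,0,0,-0.04,0,0,0,0,0,-0.03,0,0,0,0,0,0,0,0,0],
)

```text
t: 5.55
tcp_pos: [0.425, 0.0159, 0.1967]
eef_rot: [180.0, -0.4, -2.6]
ft_force: [0.3, -0.6, -0.6]
gripper_width: 0.409
```

Run:
```python
from h import *
plan((.5773,-.3041,.16,-69))
save('top','t1',crop=(180,70,390,260),scale=2.8)
```

```text
from [0.425  0.0159 0.1967] [179.97  -0.38  -2.59] F [ 0.3 -0.6 -0.6] w 0.409 t 5.55
9 x [0.0351, 0.0223, 0.0042, -0.02, -0.04, 7.38]
```

View pics/t1.png

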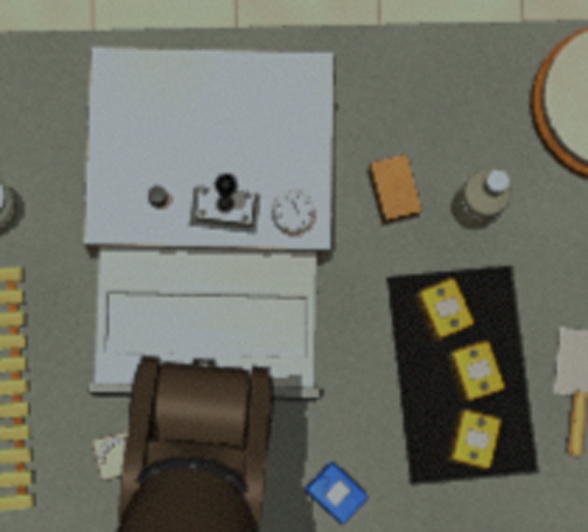

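The tray is out. The recess corners are at (107,291), (308,298), (305,358) and (105,352), and the flasks are unmoved.

servo_tool(
  deltas=[0.0351,0.0223,0.0042,0,0,7.38,0.0351,0.0223,0.0042,0,0,7.38,0.0351,0.0223,0.0042,0,0,7.38,0.0351,0.0223,0.0042,0,0,7.38,0.0351,0.0223,0.0042,0,0,7.38],
  hand=0.08,
)

```text
t: 6.1
tcp_pos: [0.5564, -0.1413, 0.1703]
eef_rot: [180.0, 0.1, -39.8]
ft_force: [0.3, -0.1, -0.7]
gripper_width: 0.938
```

servo_tool(
  deltas=[0.0351,0.0223,0.0042,0,0,7.38,0.0351,0.0223,0.0042,0,0,7.38,0.0351,0.0223,0.0042,0,0,7.38,0.0351,0.0223,0.0042,0,0,7.38,0,0,0,0,0,0,0,0,0,0,0,0],
)

```text
t: 6.7
tcp_pos: [0.5751, -0.304, 0.1534]
eef_rot: [179.9, 0.1, -69.1]
ft_force: [-0.1, 0.5, 0.8]
gripper_width: 0.94
```

Run:
```python
from h import *
c=[px2w('top',(180+u/2.8-.3,70+v/2.8-.3),.034) for u,v in[(107,291),(308,298),(305,358),(105,352)]]
print(np.round(c,4),np.mean(c,0))
plan((.5773,-.3041,.02,-69))
print(w2px('wrist',(.5773,-.3041,.05)))
save('wrist','w2',scale=1.2)
```

```text
[[ 0.6117  0.1384  0.034 ]
 [ 0.5966 -0.1258  0.034 ]
 [ 0.5173 -0.1193  0.034 ]
 [ 0.531   0.1419  0.034 ]] [0.56417275 0.00878373 0.034     ]
from [ 0.5751 -0.304   0.1534] [ 1.7991e+02  1.4000e-01 -6.9070e+01] F [-0.1  0.5  0.8] w 0.94 t 6.7
4 x [0.0003, -0.0005, 0.0334, 0.02, 0.03, -0.02]
[258.5672945  180.87134348]
```

View pics/w2.png

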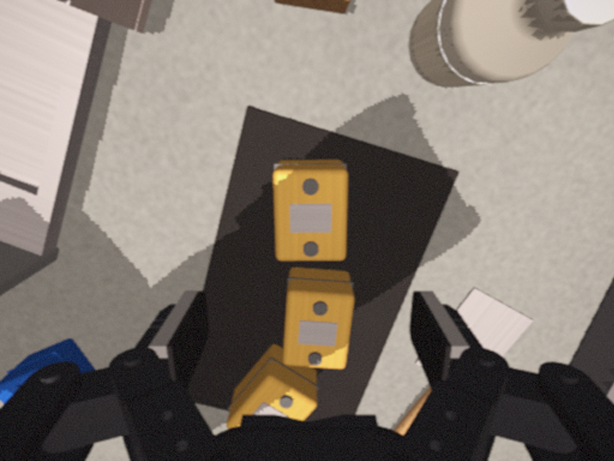

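Flask 0's top centre is at px (311,216), as predicted, and its yaw is aligned. I'll take it.

servo_tool(
  deltas=[0,0,0.033,0,0,0,0,0,0.033,0,0,0,0,0,0.034,0,0,0,0,0,0.033,0,0,0,0,0,0,0,0,0,0,0,0,0,0,0],
)

```text
t: 7.35
tcp_pos: [0.5763, -0.3027, 0.0227]
eef_rot: [180.0, 0.0, -68.9]
ft_force: [-0.5, -0.6, -0.4]
gripper_width: 0.939
```

servo_tool(
  deltas=[0,0,0,0,0,0,0,0,0,0,0,0,0,0,0,0,0,0,0,0,0,0,0,0,0,0,0,0,0,0],
  hand=0.02,
  grip_force=50,
)

```text
t: 7.85
tcp_pos: [0.5768, -0.304, 0.0244]
eef_rot: [-179.9, -0.1, -69.0]
ft_force: [0.3, 2.0, 6.8]
gripper_width: 0.576
```

servo_tool(
  deltas=[0,0,-0.02,0,0,0,0,0,-0.04,0,0,0,0,0,-0.04,0,0,0,0,0,0,0,0,0],
)

```text
t: 8.25
tcp_pos: [0.5778, -0.3048, 0.1284]
eef_rot: [-179.7, -0.4, -69.0]
ft_force: [-0.3, -0.6, -4.9]
gripper_width: 0.576
```

Run:
```python
from h import *
plan((.568,.0937,.12,-2.6),(.568,.0937,.039,-2.6,.03))
```

```text
from [ 0.5778 -0.3048  0.1284] [-179.7    -0.43  -69.02] F [-0.3 -0.6 -4.9] w 0.576 t 8.25
10 x [-0.0274, -0.032, 0.0008, -0.0, -0.06, -6.64]
3 x [-0.0, -0.0, 0.027, 0.0, 0.0, 0.0]
```

servo_tool(
  deltas=[-0.0274,-0.032,0.0008,0,0,-6.64,-0.0274,-0.032,0.0008,0,0,-6.64,-0.0274,-0.032,0.0008,0,0,-6.64,-0.0274,-0.032,0.0008,0,0,-6.64,-0.0274,-0.032,0.0008,0,0,-6.64],
)

```text
t: 8.75
tcp_pos: [0.6299, -0.1032, 0.1182]
eef_rot: [179.9, -0.0, -35.6]
ft_force: [-2.9, -1.5, -3.5]
gripper_width: 0.57
```

servo_tool(
  deltas=[-0.0274,-0.032,0.0008,0,0,-6.64,-0.0274,-0.032,0.0008,0,0,-6.64,-0.0274,-0.032,0.0008,0,0,-6.64,-0.0274,-0.032,0.0008,0,0,-6.64,-0.0274,-0.032,0.0008,0,0,-6.64,0,0,0,0,0,0,0,0,0,0,0,0],
)

```text
t: 9.45
tcp_pos: [0.5656, 0.0953, 0.1141]
eef_rot: [180.0, 0.0, -2.6]
ft_force: [0.2, -0.9, -4.5]
gripper_width: 0.571
```

Run:
```python
from h import *
plan((.568,.0937,.044,-2.6,.03))
save('wrist','w3',scale=1.2)
```

```text
from [0.5656 0.0953 0.1141] [ 1.7999e+02  2.0000e-02 -2.5500e+00] F [ 0.2 -0.9 -4.5] w 0.571 t 9.45
3 x [0.0008, 0.0005, 0.0234, 0.0, 0.01, 0.02]
```

View pics/w3.png

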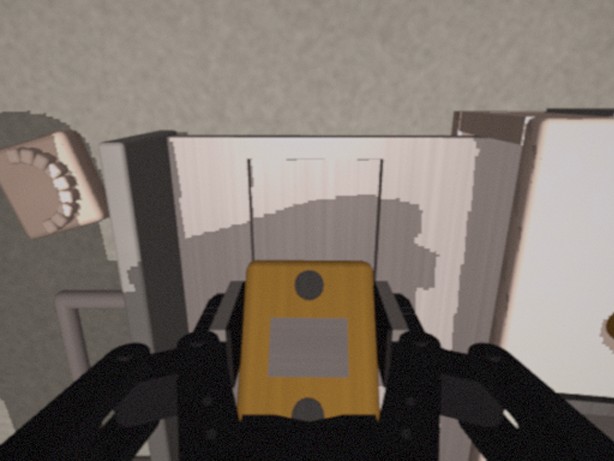

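The held flask is centred over the recess, whose edges are at u≈250 and 380.

servo_tool(
  deltas=[0.001,0.001,0.024,0,0,0,0.001,0,0.024,0,0,0,0,0,0.016,0,0,0,0,0,0.007,0,0,0,0,0,0,0,0,0],
)

```text
t: 10.0
tcp_pos: [0.5737, 0.0926, 0.0481]
eef_rot: [-179.9, -0.8, -2.8]
ft_force: [2.8, 2.6, 41.3]
gripper_width: 0.575
```

servo_tool(
  deltas=[0,0,-0.003,0,0,0,0,0,-0.003,0,0,0,0,0,0,0,0,0],
)

```text
t: 10.3
tcp_pos: [0.5681, 0.0926, 0.0492]
eef_rot: [180.0, 0.0, -2.7]
ft_force: [0.0, 0.3, -4.1]
gripper_width: 0.566
```

Run:
```python
from h import *
plan((.568,.0937,.044,-2.6,.03))
for P in [(.568,.0937,.022),(.5642,.0088,.034)]: print(w2px('scene',P))
a=env.camera('scene')[:,:,::-1]; b=env.camera('wrist')[:,:,::-1]
u,v=w2px('scene',(.568,.06,.05)).astype(int)
a=cv2.resize(a[v-60:v+60,u-80:u+80],(600,450),interpolation=cv2.INTER_CUBIC)
cv2.imwrite('pics/s4.png',np.vstack([a,cv2.resize(b[:300],(600,350))])[:600] if 0 else a); cv2.imwrite('pics/raw_w4.png',b)
```

```text
from [0.5681 0.0926 0.0492] [ 1.7999e+02  3.0000e-02 -2.7200e+00] F [ 0.   0.3 -4.1] w 0.566 t 10.3
1 x [-0.0001, -0.0011, 0.0052, 0.01, 0.03, -0.12]
[257.93243875 234.9868197 ]
[239.25550541 213.71005933]
```

View pics/s4.png

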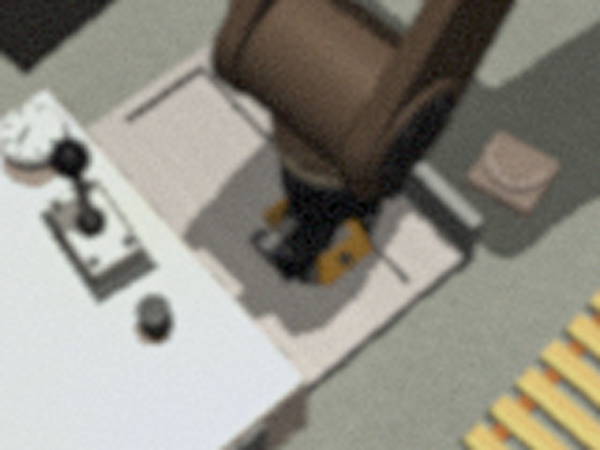

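servo_tool(
  deltas=[0,0,0.002,0,0,0,0,0,0,0,0,0,0,0,0,0,0,0],
)

```text
t: 10.7
tcp_pos: [0.5688, 0.093, 0.0485]
eef_rot: [180.0, -0.1, -2.6]
ft_force: [-1.9, -3.5, 16.6]
gripper_width: 0.573
```

servo_tool(
  deltas=[0,0,0.001,0,0,0,0,0,0,0,0,0,0,0,0,0,0,0],
)

```text
t: 11.0
tcp_pos: [0.5693, 0.093, 0.0483]
eef_rot: [180.0, -0.2, -2.6]
ft_force: [-3.8, -4.0, 24.4]
gripper_width: 0.575
```

servo_tool(
  deltas=[0,0,0.001,0,0,0,0,0,0,0,0,0,0,0,0,0,0,0],
)

```text
t: 11.3
tcp_pos: [0.57, 0.093, 0.0482]
eef_rot: [180.0, -0.3, -2.6]
ft_force: [-3.1, -4.4, 32.8]
gripper_width: 0.577
```

Run:
```python
from h import *
from scipy.optimize import least_squares
c=env.calibration('wrist');K=c['mtx'];M=np.array(c['mount']);Mi=np.linalg.inv(M)
def pj(P): # tool pts
    q=Mi[:3,:3]@P+Mi[:3,3]; p=K@np.array([q[0],-q[1],-q[2]]); return p[:2]/p[2]*1.2
# flask top in tool frame: y along tool y, z = h (top plane z rel tcp, negative = behind), tilt a about tool x
def model(p):
    y,h,a=p; ca,sa=np.cos(a),np.sin(a)
    return np.array([pj(np.array([0,y+s*ca,h+s*sa])) for s in(-.033,-.020,.020)])
obs=np.array([262,285,409])
f=lambda p:(model(p)[:,1]-obs)
for h in(-.0315,-.0265,-.0195): print('level',h,model((0,h,0))[:,1])
# width cue: far edge y width 50mm
def W(p):
    y,h,a=p; yy=y-.033*np.cos(a);hh=h-.033*np.sin(a); return pj(np.array([.025,yy,hh]))[0]-pj(np.array([-.025,yy,hh]))[0]
g=lambda p:np.r_[f(p),.5*(W(p)-129)]
r=least_squares(g,[0,-.027,0],x_scale=.01);print(r.x,np.degrees(r.x[2]),r.fun)
im=cv2.imread('pics/raw_w4.png');cv2.imwrite('pics/w4.png',cv2.resize(im[150:],None,fx=1.5,fy=1.5))
```

```text
level -0.0315 [251.52128671 288.29096062 387.88498615]
level -0.0265 [245.72873985 281.32728165 378.18896651]
level -0.0195 [238.32014284 272.39590176 365.65821694]
[-0.0060832  -0.04052219 -1.09150187] -62.53845024348555 [-2.24435782  3.50734758 -1.11221434  1.73101314]
```

View pics/w4.png

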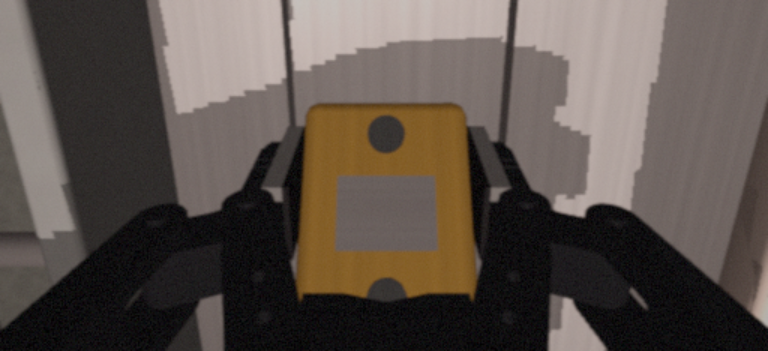

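The held flask is tilted about 25° about the jaw axis: its end face isn't visible, and the top faces the camera. It probably swung in the weak 50 N grip, so the low corner is on the recess floor. I'll drop to 20 N and press down so it rotates level in the pads.

servo_tool(
  deltas=[0,0,0,0,0,0,0,0,0,0,0,0],
  grip_force=20,
)

```text
t: 11.5
tcp_pos: [0.57, 0.093, 0.0482]
eef_rot: [180.0, -0.3, -2.6]
ft_force: [-3.6, -4.3, 33.1]
gripper_width: 0.573
```

servo_tool(
  deltas=[0,0,0.001,0,0,0,0,0,0.001,0,0,0,0,0,0,0,0,0],
)

```text
t: 11.8
tcp_pos: [0.5715, 0.093, 0.048]
eef_rot: [-180.0, -0.6, -2.6]
ft_force: [-2.8, -4.8, 48.8]
gripper_width: 0.577
```

servo_tool(
  deltas=[0,0,-0.002,0,0,0,0,0,-0.002,0,0,0,0,0,0,0,0,0],
)

```text
t: 12.1
tcp_pos: [0.5697, 0.0932, 0.0485]
eef_rot: [-180.0, -0.2, -2.6]
ft_force: [2.6, -1.8, 14.6]
gripper_width: 0.574
```

servo_tool(
  deltas=[0,0,0,0,0,0,0,0,0,0,0,0,0,0,0,0,0,0],
  hand=0.056,
)

```text
t: 12.4
tcp_pos: [0.5676, 0.0935, 0.0468]
eef_rot: [180.0, 0.1, -2.6]
ft_force: [-0.5, 0.6, -0.4]
gripper_width: 0.657
```

Run:
```python
from h import *
plan((.568,.0937,.044,-2.6,.03))
im=env.camera('wrist')[:,:,::-1];cv2.imwrite('pics/w5.png',cv2.resize(im[150:],None,fx=1.5,fy=1.5))
```

```text
from [0.5676 0.0935 0.0468] [ 1.7999e+02  8.0000e-02 -2.6300e+00] F [-0.5  0.6 -0.4] w 0.657 t 12.4
1 x [0.0004, -0.0003, 0.0028, 0.01, 0.08, -0.03]
```

View pics/w5.png

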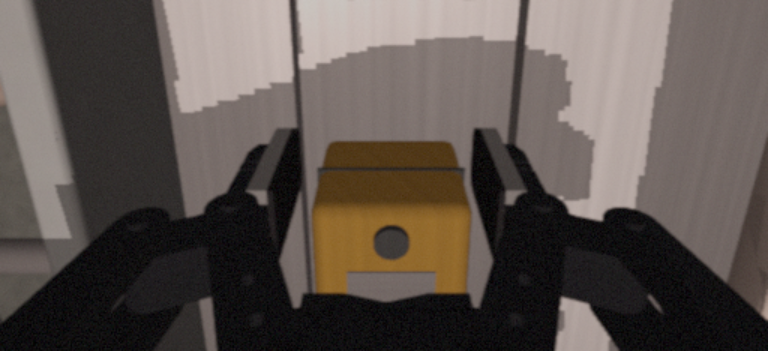

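Flask 0 now stands level in the recess, with its end face visible and no force on the fingers. I'll rise and fetch the next one with a firm grip and gentler starts.

servo_tool(
  deltas=[0,0,0,0,0,0,0,0,-0.02,0,0,0,0,0,-0.04,0,0,0,0,0,-0.04,0,0,0,0,0,-0.01,0,0,0,0,0,0,0,0,0],
  hand=0.08,
)

```text
t: 13.05
tcp_pos: [0.5685, 0.0935, 0.1586]
eef_rot: [-180.0, -0.2, -2.6]
ft_force: [-0.4, 0.0, -0.6]
gripper_width: 0.934
```

Run:
```python
from h import *
s=dict(env.read_state()); s['tcp_pos']=np.array([.5676,.0935,.0468]); s['eef_rot']=np.array([180,0,-2.6])
m=px2w('wrist',(391/1.5,150+242/1.5),.068,s); print('mark',m, 'centre',m[:2]-.021*np.array([.045,.999]))
plan((.4947,-.3402,.15,-74.6))
```

```text
mark [0.56736929 0.07115552 0.068     ] centre [0.56642429 0.05017652]
from [0.5685 0.0935 0.1586] [-1.7999e+02 -1.6000e-01 -2.6300e+00] F [-0.4  0.  -0.6] w 0.934 t 13.05
11 x [0.0185, 0.0385, 0.0008, -0.01, -0.01, 6.54]
```

Flask 0 settled at y≈0.050, because it had swung far in the grip. I'm right above it, so I'll regrasp lower and firmly, then slide it to its slot at y≈0.094.

Run:
```python
from h import *
plan((.5664,.0502,.1,-2.6,.03),(.5664,.0502,.034,-2.6,.03),(.5684,.0937,.036,-2.6,.012))
```

```text
from [0.5685 0.0935 0.1586] [-1.7999e+02 -1.6000e-01 -2.6300e+00] F [-0.4  0.  -0.6] w 0.934 t 13.05
3 x [-0.0001, 0.0145, 0.0195, -0.0, -0.05, -0.01]
3 x [-0.0, -0.0, 0.022, 0.0, 0.0, 0.0]
4 x [0.0, -0.0109, -0.0005, 0.0, 0.0, 0.0]
```

servo_tool(
  deltas=[0,0.0145,0.0195,0,0,0,0,0.0145,0.0195,0,0,0,0,0.0145,0.0195,0,0,0,0,0,0.022,0,0,0,0,0,0.022,0,0,0,0,0,0.022,0,0,0,0,0,0,0,0,0],
)

```text
t: 13.75
tcp_pos: [0.5638, 0.0499, 0.0289]
eef_rot: [180.0, 0.4, -2.6]
ft_force: [0.1, -0.1, -0.2]
gripper_width: 0.931
```

servo_tool(
  deltas=[0,0,0,0,0,0,0,0,0,0,0,0,0,0,0,0,0,0,0,0,0,0,0,0,0,0,0,0,0,0],
  hand=0.02,
  grip_force=110,
)

```text
t: 14.25
tcp_pos: [0.5667, 0.05, 0.0339]
eef_rot: [180.0, -0.1, -2.6]
ft_force: [-0.4, 0.2, 6.6]
gripper_width: 0.565
```

servo_tool(
  deltas=[0,-0.004,-0.0015,0,0,0,0,-0.008,0,0,0,0,0,-0.01,0,0,0,0,0,-0.01,0,0,0,0,0,-0.008,0,0,0,0,0,-0.003,0,0,0,0,0,0,0.001,0,0,0,0,0,0,0,0,0],
)

```text
t: 15.05
tcp_pos: [0.5683, 0.0936, 0.0339]
eef_rot: [-180.0, -0.1, -2.6]
ft_force: [-0.3, 4.3, 3.0]
gripper_width: 0.57
```

servo_tool(
  deltas=[0,0,0,0,0,0,0,0,0,0,0,0,0,0,0,0,0,0,0,0,-0.02,0,0,0,0,0,-0.04,0,0,0,0,0,-0.04,0,0,0,0,0,-0.02,0,0,0,0,0,0,0,0,0],
  hand=0.08,
)

```text
t: 15.85
tcp_pos: [0.5692, 0.0929, 0.1563]
eef_rot: [-180.0, -0.3, -2.6]
ft_force: [0.2, 0.5, -0.4]
gripper_width: 0.937
```

Run:
```python
from h import *
s=env.read_state(); im=env.camera('wrist'); print(w2px('wrist',(.5684,.0937,.068),s))
hsv=cv2.cvtColor(im,cv2.COLOR_RGB2HSV); m=cv2.inRange(hsv,(12,120,60),(30,255,255)); 
n,l,st,c=cv2.connectedComponentsWithStats(m)
for i in range(1,n):
    if st[i,4]>200: print(st[i],c[i])
plan((.4947,-.3402,.15,-74.6))
```

```text
[256.41392327 189.03999094]
[ 223  138   65   88 4066] [255.21470733 180.71741269]
[455 221  25  23 237] [464.2742616  229.02953586]
from [0.5684 0.0928 0.1544] [-1.7999e+02 -1.5000e-01 -2.6400e+00] F [ 0.1 -0.3 -1.4] w 0.939 t 15.9
11 x [0.0185, 0.0384, 0.0004, -0.01, -0.01, 6.54]
```

servo_tool(
  deltas=[0.0185,0.0384,0.0004,0,0,6.54,0.0185,0.0384,0.0004,0,0,6.54,0.0185,0.0384,0.0004,0,0,6.54,0.0185,0.0384,0.0004,0,0,6.54,0.0185,0.0384,0.0004,0,0,6.54,0.0185,0.0384,0.0004,0,0,6.54],
)

```text
t: 16.5
tcp_pos: [0.597, -0.158, 0.1489]
eef_rot: [179.9, 0.1, -42.1]
ft_force: [0.2, -0.3, 0.3]
gripper_width: 0.937
```

servo_tool(
  deltas=[0.0185,0.0384,0.0004,0,0,6.54,0.0185,0.0384,0.0004,0,0,6.54,0.0185,0.0384,0.0004,0,0,6.54,0.0185,0.0384,0.0004,0,0,6.54,0.0185,0.0384,0.0004,0,0,6.54,0,0,0,0,0,0,0,0,0,0,0,0],
)

```text
t: 17.2
tcp_pos: [0.4939, -0.3402, 0.1475]
eef_rot: [179.9, 0.1, -74.6]
ft_force: [0.7, -0.3, -0.3]
gripper_width: 0.939
```

```bash
cat >> h.py <<'E'
def labels(name='wrist',z=.05):
    """yellow blobs: minAreaRect of the top-face label hole etc."""
    s=env.read_state(); im=env.camera(name); hsv=cv2.cvtColor(im,cv2.COLOR_RGB2HSV)
    m=cv2.inRange(hsv,(12,120,60),(32,255,255)); cs,h=cv2.findContours(m,cv2.RETR_CCOMP,cv2.CHAIN_APPROX_NONE)
    for i,c in enumerate(cs):
        if h[0][i][3]>=0 and cv2.contourArea(c)>250:   # hole = white label
            r=cv2.minAreaRect(c); bx=[px2w(name,p,z,s) for p in cv2.boxPoints(r)]
            e=[bx[1]-bx[0],bx[2]-bx[1]]; e=max(e,key=np.linalg.norm)  # long side of label lies across flask
            print('label',np.round(r[0],1),'world',np.round(np.mean(bx,0)[:2],4),'label long dir',round(np.degrees(np.arctan2(e[1],e[0])),1),np.round([np.linalg.norm(bx[1]-bx[0]),np.linalg.norm(bx[2]-bx[1])],3))
    cv2.imwrite('pics/last_raw.png',im[:,:,::-1])
E
python3 - <<'E'
from h import *
labels()
plan((.4947,-.3402,.014,-74.6,.035))
print(w2px('wrist',(.4947,-.3402,.05)))
E
```

```text
label [224.8 276.4] world [ 0.4048 -0.335 ] label long dir -104.9 [0.022 0.032]
label [258.5 185.5] world [ 0.494  -0.3412] label long dir -74.7 [0.023 0.029]
from [ 0.4945 -0.3396  0.1478] [ 1.7995e+02  8.0000e-02 -7.4560e+01] F [-0.2  0.3 -0.2] w 0.934 t 17.25
5 x [0.0002, -0.0, 0.0268, 0.01, 0.02, 0.01]
[258.05543241 185.4546889 ]
```

Flask 1's label is at (0.494,-0.341), direction −74.7°, which matches. I'll take it low and firm.

servo_tool(
  deltas=[0,0,0.0268,0,0,0,0,0,0.0268,0,0,0,0,0,0.0268,0,0,0,0,0,0.0268,0,0,0,0,0,0.0158,0,0,0,0,0,0.01,0,0,0,0,0,0,0,0,0],
)

```text
t: 17.95
tcp_pos: [0.4949, -0.3386, 0.0145]
eef_rot: [179.9, 0.1, -74.5]
ft_force: [0.4, -0.9, 1.2]
gripper_width: 0.934
```

servo_tool(
  deltas=[0,0,0,0,0,0,0,0,0,0,0,0,0,0,0,0,0,0,0,0,0,0,0,0,0,0,0,0,0,0],
  hand=0.02,
  grip_force=110,
)

```text
t: 18.45
tcp_pos: [0.4955, -0.3402, 0.0174]
eef_rot: [-179.9, -0.1, -74.6]
ft_force: [0.8, 0.1, 5.6]
gripper_width: 0.569
```

servo_tool(
  deltas=[0,0,-0.005,0,0,0,0,0,-0.015,0,0,0,0,0,-0.025,0,0,0,0,0,-0.025,0,0,0,0,0,-0.015,0,0,0,0,0,-0.005,0,0,0,0,0,0,0,0,0],
)

```text
t: 19.15
tcp_pos: [0.4949, -0.3399, 0.107]
eef_rot: [-180.0, -0.1, -74.6]
ft_force: [0.1, -0.4, -3.7]
gripper_width: 0.568
```

Run:
```python
from h import *
plan((.5642,.0088,.104,-2.6,.025))
```

```text
from [ 0.4949 -0.3399  0.107 ] [-1.7995e+02 -8.0000e-02 -7.4570e+01] F [ 0.1 -0.4 -3.7] w 0.568 t 19.15
15 x [-0.0126, -0.022, 0.0002, 0.0, -0.01, -4.8]
```

servo_tool(
  deltas=[-0.0032,-0.0055,0,0,0,-1.2,-0.0063,-0.011,0,0,0,-2.4,-0.0095,-0.0165,0,0,0,-3.6,-0.0126,-0.022,0,0,0,-4.8,-0.0126,-0.022,0,0,0,-4.8,-0.0126,-0.022,0,0,0,-4.8,-0.0126,-0.022,0,0,0,-4.8,-0.0126,-0.022,0,0,0,-4.8],
)

```text
t: 19.95
tcp_pos: [0.5802, -0.1985, 0.105]
eef_rot: [180.0, 0.1, -43.0]
ft_force: [0.6, -0.7, -4.4]
gripper_width: 0.571
```

servo_tool(
  deltas=[-0.0126,-0.022,0,0,0,-4.8,-0.0126,-0.022,0,0,0,-4.8,-0.0126,-0.022,0,0,0,-4.8,-0.0126,-0.022,0,0,0,-4.8,-0.0126,-0.022,0,0,0,-4.8,-0.0126,-0.022,0,0,0,-4.8,-0.0126,-0.022,0,0,0,-4.8],
)

```text
t: 20.65
tcp_pos: [0.5768, -0.0235, 0.105]
eef_rot: [-180.0, 0.1, -9.4]
ft_force: [0.8, -0.0, -3.6]
gripper_width: 0.57
```

servo_tool(
  deltas=[-0.0095,-0.0165,0,0,0,-3.6,-0.0063,-0.011,0,0,0,-2.4,-0.0032,-0.0055,0,0,0,-1.2,0,0,0,0,0,0,0,0,0,0,0,0],
)

```text
t: 21.15
tcp_pos: [0.5628, 0.0092, 0.1058]
eef_rot: [180.0, -0.0, -2.6]
ft_force: [-0.0, -0.4, -4.0]
gripper_width: 0.566
```

Run:
```python
from h import *
plan((.5642,.0088,.036,-2.6,.02))
labels(z=.107+.033)
```

```text
from [0.5628 0.0092 0.1058] [ 1.7999e+02 -1.0000e-02 -2.6200e+00] F [-0.  -0.4 -4. ] w 0.566 t 21.15
4 x [0.0004, 0.0001, 0.0175, 0.0, -0.0, -0.0]
label [257.  287.5] world [0.5619 0.0091] label long dir -2.7 [0.021 0.028]
label [256.5 241. ] world [0.5627 0.0303] label long dir 86.5 [0.012 0.011]
label [259.8 112.3] world [0.566  0.0786] label long dir 41.4 [0.007 0.007]
label [260.   69.5] world [0.5667 0.092 ] label long dir -2.7 [0.013 0.018]
label [260.2  23.7] world [0.5674 0.1055] label long dir 39.0 [0.007 0.007]
```

The flask hangs level: its label projects where expected. I'll lower it.

servo_tool(
  deltas=[0.001,0,0.008,0,0,0,0.001,0,0.018,0,0,0,0,0,0.02,0,0,0,0,0,0.014,0,0,0,0,0,0.006,0,0,0,0,0,0.003,0,0,0,0,0,0,0,0,0,0,0,0,0,0,0],
)

```text
t: 22.0
tcp_pos: [0.5648, 0.0094, 0.0374]
eef_rot: [180.0, -0.1, -2.6]
ft_force: [0.9, 0.2, -4.4]
gripper_width: 0.568
```

servo_tool(
  deltas=[0,0,0.002,0,0,0,0,0,0,0,0,0,0,0,0,0,0,0],
)

```text
t: 22.3
tcp_pos: [0.5649, 0.0095, 0.0354]
eef_rot: [180.0, -0.1, -2.6]
ft_force: [0.2, 0.0, 0.0]
gripper_width: 0.566
```

servo_tool(
  deltas=[0,0,0,0,0,0,0,0,0,0,0,0,0,0,0,0,0,0,0,0,-0.02,0,0,0,0,0,-0.04,0,0,0,0,0,-0.04,0,0,0,0,0,-0.015,0,0,0,0,0,0,0,0,0],
  hand=0.08,
)

```text
t: 23.1
tcp_pos: [0.5654, 0.0095, 0.1522]
eef_rot: [180.0, -0.3, -2.6]
ft_force: [0.0, -0.4, -0.9]
gripper_width: 0.935
```

Run:
```python
from h import *
labels(z=.068)
plan((.52,-.21,.152,-59),(.4055,-.3352,.15,-105.5))
```

```text
label [255.5 192.5] world [0.5637 0.0088] label long dir -2.7 [0.022 0.029]
label [255.   72.5] world [0.5674 0.0947] label long dir -2.6 [0.022 0.031]
label [255.3  36.7] world [0.5686 0.1169] label long dir -44.7 [0.012 0.012]
from [0.5647 0.0095 0.1505] [ 1.7999e+02 -1.0000e-01 -2.5600e+00] F [-0.7  0.3  0.3] w 0.937 t 23.15
7 x [0.0088, 0.0321, -0.0002, -0.01, -0.01, 8.06]
6 x [0.017, 0.0235, 0.0003, 0.0, -0.0, 7.75]
```

Flasks 0 and 1 stand level at (0.567,0.095) and (0.564,0.009). Next is flask 2.

servo_tool(
  deltas=[0.0088,0.0321,0,0,0,8.06,0.0088,0.0321,0,0,0,8.06,0.0088,0.0321,0,0,0,8.06,0.0088,0.0321,0,0,0,8.06,0.0088,0.0321,0,0,0,8.06,0.0088,0.0321,0,0,0,8.06,0.0088,0.0321,0,0,0,8.06],
)

```text
t: 23.85
tcp_pos: [0.5192, -0.211, 0.1481]
eef_rot: [179.9, 0.1, -59.3]
ft_force: [0.3, -0.2, -0.3]
gripper_width: 0.938
```

servo_tool(
  deltas=[0.017,0.0235,0,0,0,7.75,0.017,0.0235,0,0,0,7.75,0.017,0.0235,0,0,0,7.75,0.017,0.0235,0,0,0,7.75,0.017,0.0235,0,0,0,7.75,0.017,0.0235,0,0,0,7.75,0,0,0,0,0,0,0,0,0,0,0,0],
)

```text
t: 24.65
tcp_pos: [0.4053, -0.3349, 0.1488]
eef_rot: [179.9, 0.1, -105.5]
ft_force: [0.8, 0.3, 0.5]
gripper_width: 0.936
```

Run:
```python
from h import *
labels()
plan((.405,-.3352,.014,-105.2,.035))
```

```text
label [256.5 185. ] world [ 0.4053 -0.3347] label long dir -105.5 [0.029 0.022]
from [ 0.4058 -0.3346  0.149 ] [ 1.7994e+02  4.0000e-02 -1.0541e+02] F [-0.2 -0.8  0.1] w 0.936 t 24.7
5 x [0.0002, 0.0001, 0.027, 0.01, 0.01, -0.04]
```

servo_tool(
  deltas=[0,0,0.027,0,0,0,0,0,0.027,0,0,0,0,0,0.027,0,0,0,0,0,0.027,0,0,0,0,0,0.017,0,0,0,0,0,0.01,0,0,0,0,0,0,0,0,0],
)

```text
t: 25.4
tcp_pos: [0.4059, -0.3341, 0.0136]
eef_rot: [179.9, 0.1, -105.4]
ft_force: [-0.1, 0.8, -0.3]
gripper_width: 0.94
```

servo_tool(
  deltas=[0,0,0,0,0,0,0,0,0,0,0,0,0,0,0,0,0,0,0,0,0,0,0,0,0,0,0,0,0,0],
  hand=0.02,
  grip_force=110,
)

```text
t: 25.9
tcp_pos: [0.4062, -0.3351, 0.0162]
eef_rot: [-179.9, -0.1, -105.5]
ft_force: [1.2, 2.5, 5.8]
gripper_width: 0.567
```

servo_tool(
  deltas=[0,0,-0.005,0,0,0,0,0,-0.015,0,0,0,0,0,-0.025,0,0,0,0,0,-0.025,0,0,0,0,0,-0.015,0,0,0,0,0,-0.005,0,0,0,0,0,0,0,0,0],
)

```text
t: 26.6
tcp_pos: [0.4058, -0.3349, 0.1055]
eef_rot: [-179.9, -0.0, -105.5]
ft_force: [0.3, -0.8, -4.6]
gripper_width: 0.569
```

Run:
```python
from h import *
plan((.56,-.0762,.107,-2.6,.018))
```

```text
from [ 0.4058 -0.3349  0.1055] [-1.7994e+02 -4.0000e-02 -1.0549e+02] F [ 0.3 -0.8 -4.6] w 0.569 t 26.6
18 x [-0.0084, -0.0172, -0.0001, -0.0, -0.0, -5.72]
```

servo_tool(
  deltas=[-0.0021,-0.0043,0,0,0,-1.43,-0.0042,-0.0086,0,0,0,-2.86,-0.0063,-0.0129,0,0,0,-4.29,-0.0084,-0.0172,0,0,0,-5.72,-0.0084,-0.0172,0,0,0,-5.72,-0.0084,-0.0172,0,0,0,-5.72,-0.0084,-0.0172,0,0,0,-5.72,-0.0084,-0.0172,0,0,0,-5.72],
)

```text
t: 27.4
tcp_pos: [0.5159, -0.2794, 0.1035]
eef_rot: [179.9, 0.1, -68.0]
ft_force: [-0.2, 0.1, -4.7]
gripper_width: 0.57
```

servo_tool(
  deltas=[-0.0084,-0.0172,0,0,0,-5.72,-0.0084,-0.0172,0,0,0,-5.72,-0.0084,-0.0172,0,0,0,-5.72,-0.0084,-0.0172,0,0,0,-5.72,-0.0084,-0.0172,0,0,0,-5.72,-0.0084,-0.0172,0,0,0,-5.72,-0.0084,-0.0172,0,0,0,-5.72,-0.0084,-0.0172,0,0,0,-5.72],
)

```text
t: 28.2
tcp_pos: [0.5718, -0.141, 0.1035]
eef_rot: [180.0, 0.1, -22.2]
ft_force: [-0.6, -0.2, -3.9]
gripper_width: 0.569
```

servo_tool(
  deltas=[-0.0084,-0.0172,0,0,0,-5.72,-0.0084,-0.0172,0,0,0,-5.72,-0.0063,-0.0129,0,0,0,-4.29,-0.0042,-0.0086,0,0,0,-2.86,-0.0021,-0.0043,0,0,0,-1.43,0,0,0,0,0,0,0,0,0,0,0,0],
)

```text
t: 28.9
tcp_pos: [0.5591, -0.077, 0.1045]
eef_rot: [180.0, 0.0, -2.6]
ft_force: [-0.5, 0.2, -4.6]
gripper_width: 0.569
```

Run:
```python
from h import *
plan((.56,-.0762,.036,-2.6,.02))
labels(z=.107+.033)
```

```text
from [ 0.5591 -0.077   0.1045] [ 1.80e+02  2.00e-02 -2.57e+00] F [-0.5  0.2 -4.6] w 0.569 t 28.9
4 x [0.0002, -0.0002, 0.0171, 0.0, 0.01, 0.01]
label [257.  335.5] world [ 0.5571 -0.0998] label long dir 86.6 [0.013 0.011]
label [257.5 288.5] world [ 0.5584 -0.0766] label long dir -2.6 [0.021 0.028]
label [257.  241.5] world [ 0.5591 -0.0555] label long dir -50.1 [0.012 0.012]
label [260.5 111. ] world [ 0.5625 -0.0071] label long dir -46.4 [0.007 0.007]
label [260.5  68. ] world [0.5631 0.0062] label long dir -2.6 [0.013 0.018]
label [260.3  21.2] world [0.5636 0.0197] label long dir 39.0 [0.007 0.007]
```

Level again; lower, release and rise, then check.

servo_tool(
  deltas=[0,0,0.008,0,0,0,0,0,0.018,0,0,0,0,0,0.02,0,0,0,0,0,0.014,0,0,0,0,0,0.006,0,0,0,0,0,0.0035,0,0,0,0,0,0,0,0,0,0,0,0,0,0,0],
)

```text
t: 29.75
tcp_pos: [0.5592, -0.0769, 0.0359]
eef_rot: [180.0, -0.1, -2.5]
ft_force: [-0.5, 0.3, -3.6]
gripper_width: 0.568
```

servo_tool(
  deltas=[0,0,0,0,0,0,0,0,0,0,0,0,0,0,0,0,0,0,0,0,-0.02,0,0,0,0,0,-0.04,0,0,0,0,0,-0.04,0,0,0,0,0,-0.015,0,0,0,0,0,0,0,0,0],
  hand=0.08,
)

```text
t: 30.55
tcp_pos: [0.5599, -0.077, 0.153]
eef_rot: [179.9, -0.3, -2.5]
ft_force: [0.2, -0.5, -0.2]
gripper_width: 0.937
```

Run:
```python
from h import *
labels(z=.068)
plan((.428,.013,.152,-2.6),(.428,.013,.053,-2.6,.03))
```

```text
label [255.5 191.5] world [ 0.5583 -0.0773] label long dir -2.7 [0.022 0.029]
label [258.   71.5] world [0.564  0.0087] label long dir -2.5 [0.022 0.031]
label [258.  35.] world [0.565  0.0314] label long dir -44.5 [0.012 0.012]
from [ 0.5592 -0.0768  0.1513] [ 1.7997e+02 -1.3000e-01 -2.5200e+00] F [ 0.3  0.7 -1.2] w 0.937 t 30.6
4 x [-0.0338, -0.021, -0.0002, 0.01, -0.03, 0.02]
4 x [-0.0, -0.0, 0.0248, 0.0, 0.0, 0.0]
```

servo_tool(
  deltas=[-0.0338,-0.021,0,0,0,0,-0.0338,-0.021,0,0,0,0,-0.0338,-0.021,0,0,0,0,-0.0338,-0.021,0,0,0,0,0,0,0,0,0,0,0,0,0,0,0,0],
  hand=0.035,
)

```text
t: 31.2
tcp_pos: [0.4273, 0.0134, 0.1498]
eef_rot: [180.0, 0.0, -2.5]
ft_force: [0.3, -0.4, 0.3]
gripper_width: 0.408
```

servo_tool(
  deltas=[0,0,0.0248,0,0,0,0,0,0.0248,0,0,0,0,0,0.0248,0,0,0,0,0,0.0248,0,0,0,0,0,0,0,0,0],
)

```text
t: 31.7
tcp_pos: [0.4271, 0.0127, 0.0485]
eef_rot: [-180.0, 0.3, -2.6]
ft_force: [-0.1, -0.3, 0.4]
gripper_width: 0.41
```

servo_tool(
  deltas=[0,0,0,0,0,0,0,0,0,0,0,0,0,0,0,0,0,0,0,0,0,0,0,0],
  hand=0,
  grip_force=40,
)

```text
t: 32.1
tcp_pos: [0.4286, 0.0128, 0.0519]
eef_rot: [180.0, -0.1, -2.5]
ft_force: [3.5, -4.1, -6.6]
gripper_width: 0.101
```

servo_tool(
  deltas=[0.004,0,0,0,0,0,0.008,0,0,0,0,0,0.012,0,0,0,0,0,0.015,0,0,0,0,0,0.015,0,0,0,0,0,0.015,0,0,0,0,0,0.015,0,0,0,0,0,0.015,0,0,0,0,0],
)

```text
t: 32.9
tcp_pos: [0.5259, 0.0083, 0.0519]
eef_rot: [180.0, 0.1, -2.5]
ft_force: [-5.6, -6.5, -0.6]
gripper_width: 0.098
```

servo_tool(
  deltas=[0.015,0,0,0,0,0,0.015,0,0,0,0,0,0.015,0,0,0,0,0,0.012,0,0,0,0,0,0.008,0,0,0,0,0,0.004,0,0,0,0,0,0,0,0,0,0,0],
)

```text
t: 33.6
tcp_pos: [0.5956, 0.0051, 0.052]
eef_rot: [180.0, -0.0, -2.5]
ft_force: [1.0, -5.1, -2.8]
gripper_width: 0.101
```

servo_tool(
  deltas=[0.004,0,0,0,0,0,0.004,0,0,0,0,0,0.001,0,0,0,0,0,0,0,0,0,0,0],
)

```text
t: 34.0
tcp_pos: [0.6031, 0.0047, 0.0519]
eef_rot: [180.0, 0.2, -2.5]
ft_force: [-5.3, -5.6, 0.8]
gripper_width: 0.102
```

servo_tool(
  deltas=[0.003,0,0,0,0,0,0.001,0,0,0,0,0,0,0,0,0,0,0],
)

```text
t: 34.3
tcp_pos: [0.6031, 0.0048, 0.0518]
eef_rot: [180.0, 0.7, -2.5]
ft_force: [-26.2, -6.6, 13.8]
gripper_width: 0.097
```

The tray hit home (−26 N, no motion). I'll release the handle and go to the lever.

servo_tool(
  deltas=[-0.003,0,0,0,0,0,0,0,0,0,0,0,0,0,0,0,0,0],
  hand=0.03,
)

```text
t: 34.6
tcp_pos: [0.6058, 0.0053, 0.0519]
eef_rot: [180.0, -0.1, -2.5]
ft_force: [-0.6, -1.0, 0.6]
gripper_width: 0.353
```

servo_tool(
  deltas=[0,0,-0.03,0,0,0,0,0,-0.04,0,0,0,0,0,-0.045,0,0,0,0,0,-0.045,0,0,0,0,0,-0.04,0,0,0,0,0,0,0,0,0],
)

```text
t: 35.2
tcp_pos: [0.6073, 0.0053, 0.2572]
eef_rot: [180.0, -0.6, -2.5]
ft_force: [-0.4, 0.8, -0.5]
gripper_width: 0.352
```

Run:
```python
from h import *
plan((.708,.055,.25,-2.6,.04),(.708,.055,.197,-2.6,.03),(.6988,-.012,.197,-2.6,.02),(.696,-.040,.197,-2.6,.006))
save('wrist','w6',scale=1.2)
save('top','t2',crop=(180,70,390,260),scale=2.8)
```

```text
from [0.6073 0.0053 0.2572] [179.97  -0.56  -2.51] F [-0.4  0.8 -0.5] w 0.352 t 35.2
3 x [0.0328, -0.018, 0.0026, 0.01, -0.19, 0.03]
2 x [-0.0, -0.0, 0.0265, 0.0, 0.0, 0.0]
4 x [-0.0015, 0.0168, 0.0, 0.0, 0.0, 0.0]
5 x [-0.0003, 0.0056, 0.0, 0.0, 0.0, 0.0]
```

View pics/w6.png

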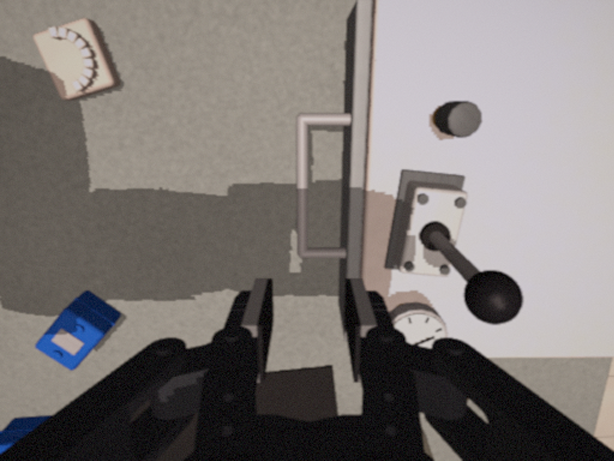

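The panel is flush with the press, so the tray is home. The knob is at px (493,297).

servo_tool(
  deltas=[0.0328,-0.018,0.0026,0,-0.19,0,0.0328,-0.018,0.0026,0,-0.19,0,0.0328,-0.018,0.0026,0,-0.19,0,0,0,0,0,0,0,0,0,0,0,0,0],
  hand=0,
)

```text
t: 35.8
tcp_pos: [0.7057, 0.0552, 0.2405]
eef_rot: [180.0, 0.8, -2.5]
ft_force: [0.7, -0.3, 0.1]
gripper_width: 0.0
```

Run:
```python
from h import *
s={'tcp_pos':np.array([.6073,.0053,.2572]),'eef_rot':np.array([179.97,-.56,-2.51])}
print('knob',px2w('wrist',(493/1.2,297/1.2),.225,s),'pivot base',px2w('wrist',(435/1.2,236/1.2),.135,s))
plan((.708,.055,.197,-2.6,.03),(.6995,-.004,.197,-2.6,.02),(.696,-.030,.197,-2.6,.008))
```

```text
knob [ 0.70205109 -0.01819169  0.225     ] pivot base [ 0.70115993 -0.01720585  0.135     ]
from [0.7057 0.0552 0.2405] [179.98   0.78  -2.49] F [ 0.7 -0.3  0.1] w 0.0 t 35.8
2 x [0.0014, 0.0001, 0.0217, 0.01, 0.39, 0.06]
4 x [-0.0015, 0.0148, 0.0, 0.0, 0.0, 0.0]
4 x [-0.0006, 0.0065, 0.0, 0.0, 0.0, 0.0]
```

servo_tool(
  deltas=[0.002,0,0.025,0,0,0,0,0,0.025,0,0,0,0,0,0,0,0,0,-0.0015,0.0148,0,0,0,0,-0.0015,0.0148,0,0,0,0,-0.0015,0.0148,0,0,0,0,-0.0015,0.0148,0,0,0,0,0,0,0,0,0,0],
)

```text
t: 36.6
tcp_pos: [0.6989, -0.0065, 0.1939]
eef_rot: [180.0, 0.5, -2.7]
ft_force: [-0.3, 1.7, 1.3]
gripper_width: 0.002
```

servo_tool(
  deltas=[-0.0006,0.0065,0,0,0,0,-0.0006,0.0065,0,0,0,0,-0.0006,0.0065,0,0,0,0,-0.0006,0.0065,0,0,0,0,0,0,0,0,0,0],
)

```text
t: 37.1
tcp_pos: [0.695, -0.03, 0.1927]
eef_rot: [-180.0, 0.6, -2.5]
ft_force: [-0.8, 5.1, -0.7]
gripper_width: -0.002
```

servo_tool(
  deltas=[-0.0004,0.004,0,0,0,0,-0.0004,0.004,0,0,0,0,0,0,0,0,0,0,0,0,0,0,0,0],
)

```text
t: 37.5
tcp_pos: [0.6939, -0.0371, 0.1929]
eef_rot: [-179.9, 0.6, -2.5]
ft_force: [-0.7, 7.4, 0.2]
gripper_width: 0.0
```

servo_tool(
  deltas=[0,0.003,0,0,0,0,0,0,0,0,0,0,0,0,0,0,0,0],
)

```text
t: 37.8
tcp_pos: [0.6938, -0.04, 0.193]
eef_rot: [-179.9, 0.6, -2.5]
ft_force: [-1.9, 7.4, -0.4]
gripper_width: -0.0
```

servo_tool(
  deltas=[0,0.003,0,0,0,0,0,0,0,0,0,0,0,0,0,0,0,0,0,0,0,0,0,0],
)

```text
t: 38.2
tcp_pos: [0.6937, -0.0414, 0.193]
eef_rot: [-179.8, 0.6, -2.5]
ft_force: [-1.1, 14.0, 0.2]
gripper_width: 0.002
```

Run:
```python
from h import *
s=env.read_state();print(s['tcp_pos'],s['ft_force'])
save('scene','s7',crop=(150,150,260,240),scale=5)
```

```text
[ 0.69371597 -0.04144085  0.19302578] [-1.1018587  13.99573288  0.22623837]
```

View pics/s7.png

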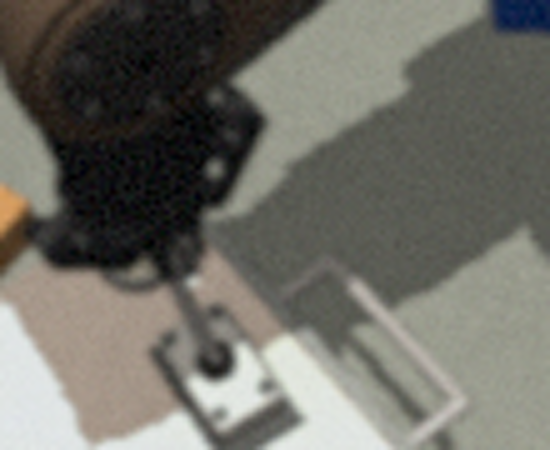

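The force jumped to 14 N, so the lever is at its stop, leaning over to the gauge. Hold for more than 3 s, then back off slowly.

servo_tool(
  deltas=[0,0,0,0,0,0,0,0,0,0,0,0,0,0,0,0,0,0,0,0,0,0,0,0,0,0,0,0,0,0,0,0,0,0,0,0,0,0,0,0,0,0,0,0,0,0,0,0],
)

```text
t: 39.05
tcp_pos: [0.6937, -0.0414, 0.193]
eef_rot: [-179.8, 0.6, -2.5]
ft_force: [-0.8, 14.6, 1.3]
gripper_width: 0.001
```

servo_tool(
  deltas=[0,0,0,0,0,0,0,0,0,0,0,0,0,0,0,0,0,0,0,0,0,0,0,0,0,0,0,0,0,0,0,0,0,0,0,0,0,0,0,0,0,0,0,0,0,0,0,0],
)

```text
t: 39.85
tcp_pos: [0.6937, -0.0414, 0.193]
eef_rot: [-179.8, 0.6, -2.5]
ft_force: [-0.7, 14.4, 1.2]
gripper_width: -0.0
```

servo_tool(
  deltas=[0,0,0,0,0,0,0,0,0,0,0,0,0,0,0,0,0,0,0,0,0,0,0,0,0,0,0,0,0,0,0,0,0,0,0,0,0,0,0,0,0,0,0,0,0,0,0,0],
)

```text
t: 40.65
tcp_pos: [0.6937, -0.0414, 0.193]
eef_rot: [-179.8, 0.6, -2.5]
ft_force: [-1.0, 15.6, 1.2]
gripper_width: 0.002
```

servo_tool(
  deltas=[0,0,0,0,0,0,0,0,0,0,0,0,0,0,0,0,0,0,0,0,0,0,0,0,0,0,0,0,0,0,0,0,0,0,0,0,0,0,0,0,0,0,0,0,0,0,0,0],
)

```text
t: 41.45
tcp_pos: [0.6937, -0.0414, 0.193]
eef_rot: [-179.8, 0.6, -2.5]
ft_force: [-0.8, 14.3, 2.3]
gripper_width: 0.001
```

servo_tool(
  deltas=[0.001,-0.01,0,0,0,0,0.0013,-0.013,0,0,0,0,0.0015,-0.015,0,0,0,0,0.0015,-0.015,0,0,0,0,0.002,-0.02,0,0,0,0,0.002,-0.02,0,0,0,0,0,0,0,0,0,0,0,0,0,0,0,0],
)

```text
t: 42.25
tcp_pos: [0.7074, 0.0495, 0.1928]
eef_rot: [180.0, 0.6, -2.5]
ft_force: [-0.2, -0.8, 0.1]
gripper_width: 0.002
```

servo_tool(
  deltas=[0,0,-0.03,0,0,0,0,0,-0.03,0,0,0,0,0,0,0,0,0,0,0,0,0,0,0],
)

```text
t: 42.65
tcp_pos: [0.708, 0.0481, 0.2535]
eef_rot: [180.0, 0.5, -2.6]
ft_force: [-0.4, -0.5, -0.9]
gripper_width: -0.001
```

Run:
```python
from h import *
plan((.62,.0045,.25,-2.6),(.6025,.0045,.16,-2.6),(.6025,.0045,.053,-2.6,.03))
save('wrist','w8',scale=1.2)
```

```text
from [0.708  0.0481 0.2535] [179.99   0.51  -2.56] F [-0.4 -0.5 -0.9] w -0.001 t 42.65
3 x [-0.0286, 0.0158, 0.0013, 0.0, 0.17, 0.01]
3 x [-0.0058, 0.0003, 0.03, 0.0, 0.0, 0.0]
4 x [-0.0, -0.0, 0.0268, 0.0, 0.0, 0.0]
```

View pics/w8.png

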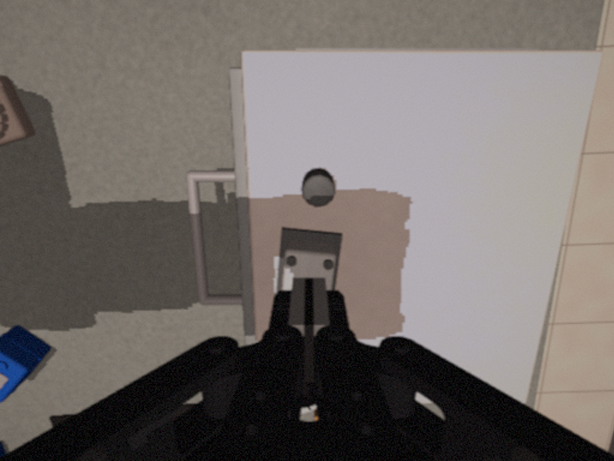

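The tray is still home and the lever is free (no force). Now pull the tray out again.

servo_tool(
  deltas=[-0.0286,0.0158,0.0013,0,0.17,0,-0.0286,0.0158,0.0013,0,0.17,0,-0.0286,0.0158,0.0013,0,0.17,0,-0.0058,0,0.03,0,0,0,-0.0058,0,0.03,0,0,0,-0.0058,0,0.03,0,0,0,0,0,0,0,0,0],
  hand=0.03,
)

```text
t: 43.4
tcp_pos: [0.6, 0.0058, 0.1556]
eef_rot: [-180.0, 0.5, -2.6]
ft_force: [-0.2, -0.3, 0.6]
gripper_width: 0.356
```

servo_tool(
  deltas=[0,0,0.027,0,0,0,0,0,0.027,0,0,0,0,0,0.027,0,0,0,0,0,0.026,0,0,0,0,0,0,0,0,0,0,0,0,0,0,0],
)

```text
t: 44.0
tcp_pos: [0.6031, 0.0057, 0.0536]
eef_rot: [180.0, 0.1, -2.5]
ft_force: [0.5, -0.4, 0.1]
gripper_width: 0.348
```

servo_tool(
  deltas=[0,0,0,0,0,0,0,0,0,0,0,0,0,0,0,0,0,0,0,0,0,0,0,0],
  hand=0,
  grip_force=40,
)

```text
t: 44.4
tcp_pos: [0.6031, 0.0057, 0.0545]
eef_rot: [180.0, -0.1, -2.5]
ft_force: [-1.7, -0.4, 7.7]
gripper_width: 0.099
```

servo_tool(
  deltas=[-0.004,0,0,0,0,0,-0.008,0,0,0,0,0,-0.012,0,0,0,0,0,-0.015,0,0,0,0,0,-0.015,0,0,0,0,0,-0.015,0,0,0,0,0,-0.015,0,0,0,0,0,-0.015,0,0,0,0,0],
)

```text
t: 45.2
tcp_pos: [0.5048, 0.0102, 0.0544]
eef_rot: [180.0, -0.3, -2.5]
ft_force: [5.0, 3.1, 8.7]
gripper_width: 0.103
```

servo_tool(
  deltas=[-0.015,0,0,0,0,0,-0.015,0,0,0,0,0,-0.014,0,0,0,0,0,-0.012,0,0,0,0,0,-0.008,0,0,0,0,0,-0.004,0,0,0,0,0,0,0,0,0,0,0],
)

```text
t: 45.9
tcp_pos: [0.4361, 0.0134, 0.0544]
eef_rot: [180.0, -0.1, -2.5]
ft_force: [-1.3, 3.9, 17.9]
gripper_width: 0.096
```

servo_tool(
  deltas=[-0.004,0,-0.001,0,0,0,-0.004,0,0,0,0,0,-0.002,0,0,0,0,0,0,0,0,0,0,0],
)

```text
t: 46.3
tcp_pos: [0.4283, 0.0137, 0.0546]
eef_rot: [180.0, -0.3, -2.5]
ft_force: [11.7, 6.6, -6.9]
gripper_width: 0.104
```

At the stop. Release, rise, and look over the flasks in the tray.

servo_tool(
  deltas=[0,0,0,0,0,0,0,0,0,0,0,0,0,0,0,0,0,0],
  hand=0.035,
)

```text
t: 46.6
tcp_pos: [0.4254, 0.0136, 0.0542]
eef_rot: [180.0, 0.1, -2.5]
ft_force: [-0.1, 0.4, -0.6]
gripper_width: 0.411
```

servo_tool(
  deltas=[0,0,-0.03,0,0,0,0,0,-0.04,0,0,0,0,0,-0.03,0,0,0,0.04,-0.02,0,0,0,0,0.04,-0.03,0,0,0,0,0.04,-0.02,0,0,0,0,0,0,0,0,0,0,0,0,0,0,0,0],
)

```text
t: 47.4
tcp_pos: [0.5483, 0.0785, 0.1532]
eef_rot: [180.0, 0.2, -2.5]
ft_force: [0.0, 0.4, -0.3]
gripper_width: 0.408
```

Run:
```python
from h import *
labels('top',.068); print('wrist');labels('wrist',.068)
plan((.5674,.0945,.15,-2.6),(.5674,.0945,.036,-2.6,.03))
```

```text
wrist
label [275.5 169.5] world [0.5612 0.0945] label long dir -2.5 [0.022 0.03 ]
from [0.5476 0.0779 0.1536] [ 1.7998e+02  1.4000e-01 -2.5400e+00] F [-0.2 -0.2 -0. ] w 0.411 t 47.5
1 x [0.0191, -0.0175, 0.0035, 0.02, 0.14, 0.06]
4 x [-0.0, -0.0, 0.0285, 0.0, 0.0, 0.0]
```

servo_tool(
  deltas=[0.014,-0.0165,0.003,0,0,0,0,0,0,0,0,0,0,0,0.028,0,0,0,0,0,0.028,0,0,0,0,0,0.028,0,0,0,0,0,0.02,0,0,0,0,0,0.01,0,0,0,0,0,0,0,0,0],
  hand=0.08,
)

```text
t: 48.3
tcp_pos: [0.5625, 0.0936, 0.0361]
eef_rot: [180.0, 0.2, -2.6]
ft_force: [-0.1, -0.0, -0.3]
gripper_width: 0.935
```

servo_tool(
  deltas=[0,0,0,0,0,0,0,0,0,0,0,0,0,0,0,0,0,0,0,0,0,0,0,0,0,0,0,0,0,0],
  hand=0.02,
  grip_force=110,
)

```text
t: 48.8
tcp_pos: [0.5639, 0.0941, 0.0384]
eef_rot: [-180.0, -0.1, -2.5]
ft_force: [-2.2, -1.6, 8.6]
gripper_width: 0.564
```

servo_tool(
  deltas=[0,0,-0.005,0,0,0,0,0,-0.015,0,0,0,0,0,-0.025,0,0,0,0,0,-0.025,0,0,0,0,0,-0.015,0,0,0,0,0,-0.005,0,0,0,0,0,0,0,0,0],
)

```text
t: 49.5
tcp_pos: [0.5635, 0.0942, 0.1273]
eef_rot: [-180.0, 0.0, -2.5]
ft_force: [0.4, -0.0, -5.5]
gripper_width: 0.565
```

Run:
```python
from h import *
s=env.read_state(); labels(z=s['tcp_pos'][2]+.032)
plan((.587,.3305,.12,2.6,.025),(.587,.3305,.03,2.6,.02))
```

```text
label [257.  326.5] world [0.5616 0.0728] label long dir 86.7 [0.013 0.011]
label [257. 281.] world [0.5626 0.0956] label long dir -2.6 [0.021 0.028]
label [257. 235.] world [0.5636 0.1166] label long dir 86.6 [0.012 0.011]
from [0.5632 0.0941 0.1265] [ 1.7999e+02  8.0000e-02 -2.5200e+00] F [-0.7  1.  -6. ] w 0.566 t 49.55
10 x [0.0023, -0.0237, 0.0006, 0.0, 0.01, -0.51]
5 x [0.0, -0.0, 0.018, 0.0, 0.0, 0.0]
```

servo_tool(
  deltas=[0.0006,-0.006,0,0,0,-0.13,0.0012,-0.012,0,0,0,-0.26,0.0018,-0.018,0,0,0,-0.39,0.0023,-0.0237,0,0,0,-0.51,0.0023,-0.0237,0,0,0,-0.51,0.0023,-0.0237,0,0,0,-0.51,0.0023,-0.0237,0,0,0,-0.51,0.0023,-0.0237,0,0,0,-0.51],
)

```text
t: 50.35
tcp_pos: [0.5812, 0.2502, 0.1259]
eef_rot: [180.0, 0.1, 0.9]
ft_force: [0.7, -0.3, -5.2]
gripper_width: 0.565
```

servo_tool(
  deltas=[0.0023,-0.0237,0,0,0,-0.51,0.0023,-0.0237,0,0,0,-0.51,0.0018,-0.018,0,0,0,-0.39,0.0012,-0.012,0,0,0,-0.26,0.0006,-0.006,0,0,0,-0.13,0,0,0,0,0,0,0,0,0,0,0,0],
)

```text
t: 51.05
tcp_pos: [0.5875, 0.3312, 0.1266]
eef_rot: [180.0, 0.1, 2.6]
ft_force: [0.4, 0.2, -4.8]
gripper_width: 0.569
```

servo_tool(
  deltas=[0,0,0.008,0,0,0,0,0,0.018,0,0,0,0,0,0.024,0,0,0,0,0,0.024,0,0,0,0,0,0.014,0,0,0,0,0,0.004,0,0,0,0,0,0,0,0,0,0,0,0,0,0,0],
)

```text
t: 51.85
tcp_pos: [0.588, 0.332, 0.0358]
eef_rot: [-180.0, -0.0, 2.6]
ft_force: [-1.2, -0.0, -5.3]
gripper_width: 0.567
```

servo_tool(
  deltas=[0,0,0.002,0,0,0,0,0,0,0,0,0,0,0,0,0,0,0],
)

```text
t: 52.15
tcp_pos: [0.5876, 0.3319, 0.0332]
eef_rot: [-180.0, 0.0, 2.6]
ft_force: [-0.1, 0.4, -5.9]
gripper_width: 0.569
```

servo_tool(
  deltas=[0,0,0.002,0,0,0,0,0,0,0,0,0,0,0,0,0,0,0],
)

```text
t: 52.45
tcp_pos: [0.5874, 0.3318, 0.0307]
eef_rot: [180.0, 0.1, 2.6]
ft_force: [0.1, 0.1, -5.6]
gripper_width: 0.564
```

servo_tool(
  deltas=[0,0,0.0015,0,0,0,0,0,0,0,0,0,0,0,0,0,0,0],
)

```text
t: 52.75
tcp_pos: [0.5875, 0.3319, 0.0305]
eef_rot: [-180.0, 0.0, 2.6]
ft_force: [-3.9, -1.8, 6.1]
gripper_width: 0.569
```

Contact at TCP 0.0305. Release, and go to the middle flask.

servo_tool(
  deltas=[0,0,0,0,0,0,0,0,0,0,0,0,0,0,0,0,0,0,0,0,-0.02,0,0,0,0,0,-0.04,0,0,0,0,0,-0.04,0,0,0,0,0,-0.02,0,0,0,0,0,0,0,0,0],
  hand=0.08,
)

```text
t: 53.55
tcp_pos: [0.5888, 0.3324, 0.1527]
eef_rot: [-179.9, -0.2, 2.6]
ft_force: [0.5, -1.0, 0.4]
gripper_width: 0.939
```

Run:
```python
from h import *
labels(z=.06)
plan((.558,.009,.152,-2.6,.045))
```

```text
label [255.  188.5] world [0.5868 0.3322] label long dir 2.5 [0.022 0.029]
from [0.588  0.3321 0.1505] [-1.7995e+02 -8.0000e-02  2.6000e+00] F [-0.8  0.  -0.1] w 0.94 t 53.6
8 x [-0.004, 0.0404, -0.0002, -0.01, -0.01, 0.65]
```

servo_tool(
  deltas=[-0.004,0.0404,0,0,0,0.65,-0.004,0.0404,0,0,0,0.65,-0.004,0.0404,0,0,0,0.65,-0.004,0.0404,0,0,0,0.65,-0.004,0.0404,0,0,0,0.65,-0.004,0.0404,0,0,0,0.65,-0.004,0.0404,0,0,0,0.65,-0.004,0.0404,0,0,0,0.65],
)

```text
t: 54.4
tcp_pos: [0.5565, 0.0071, 0.1478]
eef_rot: [-180.0, 0.2, -2.6]
ft_force: [0.8, 0.8, 0.2]
gripper_width: 0.936
```

servo_tool(
  deltas=[0,0,0,0,0,0,0,0,0,0,0,0],
)

```text
t: 54.6
tcp_pos: [0.557, 0.008, 0.1482]
eef_rot: [-180.0, 0.2, -2.7]
ft_force: [-0.1, 1.0, 1.3]
gripper_width: 0.937
```

Run:
```python
from h import *
labels(z=.068)
plan((.558,.009,.037,-2.6,.03))
```

```text
label [255.5 301. ] world [ 0.55   -0.0879] label long dir -2.7 [0.029 0.022]
label [260. 192.] world [0.5582 0.0089] label long dir -2.7 [0.022 0.029]
from [0.5572 0.0088 0.1483] [-1.7999e+02  1.5000e-01 -2.6200e+00] F [ 0.4  0.5 -0.2] w 0.936 t 54.65
4 x [0.0002, -0.0001, 0.0278, -0.0, 0.04, -0.01]
```

servo_tool(
  deltas=[0.001,0,0.028,0,0,0,0,0,0.028,0,0,0,0,0,0.028,0,0,0,0,0,0.018,0,0,0,0,0,0.009,0,0,0,0,0,0,0,0,0],
)

```text
t: 55.25
tcp_pos: [0.5578, 0.0096, 0.0371]
eef_rot: [-180.0, 0.2, -2.5]
ft_force: [-0.6, -0.6, 0.8]
gripper_width: 0.935
```

servo_tool(
  deltas=[0,0,0,0,0,0,0,0,0,0,0,0,0,0,0,0,0,0,0,0,0,0,0,0,0,0,0,0,0,0],
  hand=0.02,
  grip_force=110,
)

```text
t: 55.75
tcp_pos: [0.5592, 0.0087, 0.0398]
eef_rot: [180.0, -0.1, -2.6]
ft_force: [0.0, 1.3, 6.4]
gripper_width: 0.563
```

servo_tool(
  deltas=[0,0,-0.005,0,0,0,0,0,-0.015,0,0,0,0,0,-0.025,0,0,0,0,0,-0.025,0,0,0,0,0,-0.015,0,0,0,0,0,-0.005,0,0,0,0,0,0,0,0,0],
)

```text
t: 56.45
tcp_pos: [0.5584, 0.0085, 0.1289]
eef_rot: [180.0, 0.0, -2.6]
ft_force: [-0.5, -0.0, -4.2]
gripper_width: 0.567
```

Run:
```python
from h import *
s=env.read_state(); labels(z=s['tcp_pos'][2]+.032)
plan((.487,.326,.126,2.6,.025))
```

```text
label [257.5 324. ] world [ 0.5568 -0.0115] label long dir 86.7 [0.013 0.011]
label [257. 279.] world [0.5576 0.0109] label long dir -2.7 [0.021 0.028]
label [256.8 233.3] world [0.5585 0.0318] label long dir -50.0 [0.011 0.011]
from [0.5581 0.0085 0.1281] [ 1.8e+02  8.0e-02 -2.6e+00] F [-0.4  0.4 -4.5] w 0.566 t 56.5
14 x [-0.0052, -0.0227, 0.0002, 0.0, 0.01, -0.37]
```

servo_tool(
  deltas=[-0.0013,-0.0057,0,0,0,-0.1,-0.0026,-0.0114,0,0,0,-0.19,-0.0039,-0.017,0,0,0,-0.28,-0.0052,-0.0227,0,0,0,-0.37,-0.0052,-0.0227,0,0,0,-0.37,-0.0052,-0.0227,0,0,0,-0.37,-0.0052,-0.0227,0,0,0,-0.37,-0.0052,-0.0227,0,0,0,-0.37],
)

```text
t: 57.3
tcp_pos: [0.5277, 0.1587, 0.1277]
eef_rot: [180.0, 0.1, -0.1]
ft_force: [1.1, -0.2, -3.9]
gripper_width: 0.563
```

servo_tool(
  deltas=[-0.0052,-0.0227,0,0,0,-0.37,-0.0052,-0.0227,0,0,0,-0.37,-0.0052,-0.0227,0,0,0,-0.37,-0.0052,-0.0227,0,0,0,-0.37,-0.0052,-0.0227,0,0,0,-0.37,-0.0052,-0.0227,0,0,0,-0.37],
)

```text
t: 57.9
tcp_pos: [0.4945, 0.2943, 0.1277]
eef_rot: [180.0, 0.1, 2.1]
ft_force: [0.9, 0.7, -4.0]
gripper_width: 0.565
```

servo_tool(
  deltas=[-0.0039,-0.017,0,0,0,-0.28,-0.0026,-0.0114,0,0,0,-0.19,-0.0013,-0.0057,0,0,0,-0.1,0,0,0,0,0,0,0,0,0,0,0,0],
)

```text
t: 58.4
tcp_pos: [0.4866, 0.326, 0.1283]
eef_rot: [180.0, 0.1, 2.6]
ft_force: [0.6, -0.1, -4.2]
gripper_width: 0.563
```

servo_tool(
  deltas=[0,0,0.008,0,0,0,0,0,0.018,0,0,0,0,0,0.024,0,0,0,0,0,0.024,0,0,0,0,0,0.014,0,0,0,0,0,0.005,0,0,0,0,0,0,0,0,0,0,0,0,0,0,0],
)

```text
t: 59.2
tcp_pos: [0.4869, 0.3267, 0.0361]
eef_rot: [-180.0, -0.0, 2.6]
ft_force: [-1.3, 0.2, -2.8]
gripper_width: 0.567
```

servo_tool(
  deltas=[0,0,0.002,0,0,0,0,0,0,0,0,0,0,0,0,0,0,0],
)

```text
t: 59.5
tcp_pos: [0.4865, 0.3266, 0.0338]
eef_rot: [-180.0, 0.0, 2.6]
ft_force: [0.5, 0.1, -3.8]
gripper_width: 0.569
```

servo_tool(
  deltas=[0,0,0.002,0,0,0,0,0,0,0,0,0,0,0,0,0,0,0],
)

```text
t: 59.8
tcp_pos: [0.4866, 0.3267, 0.0319]
eef_rot: [-180.0, 0.0, 2.6]
ft_force: [-1.1, -1.5, 4.8]
gripper_width: 0.563
```

servo_tool(
  deltas=[0,0,0,0,0,0,0,0,0,0,0,0,0,0,0,0,0,0,0,0,-0.02,0,0,0,0,0,-0.04,0,0,0,0,0,-0.04,0,0,0,0,0,-0.02,0,0,0,0,0,0,0,0,0],
  hand=0.08,
)

```text
t: 60.6
tcp_pos: [0.4876, 0.3271, 0.1543]
eef_rot: [-179.9, -0.2, 2.6]
ft_force: [-1.1, -0.4, -0.8]
gripper_width: 0.939
```

Run:
```python
from h import *
labels(z=.06)
plan((.553,-.078,.152,-2.6,.045))
```

```text
label [255. 188.] world [0.4855 0.3267] label long dir 2.5 [0.03  0.022]
label [384. 187.] world [0.5875 0.332 ] label long dir 2.5 [0.022 0.031]
from [0.4869 0.3267 0.1524] [-1.7994e+02 -7.0000e-02  2.6100e+00] F [ 0.3 -0.9  0. ] w 0.937 t 60.65
10 x [0.0064, 0.0405, 0.0, -0.01, -0.01, 0.52]
```

servo_tool(
  deltas=[0.0064,0.0405,0,0,0,0.52,0.0064,0.0405,0,0,0,0.52,0.0064,0.0405,0,0,0,0.52,0.0064,0.0405,0,0,0,0.52,0.0064,0.0405,0,0,0,0.52],
)

```text
t: 61.15
tcp_pos: [0.5236, 0.1234, 0.1498]
eef_rot: [180.0, 0.2, 0.0]
ft_force: [1.6, -0.0, -0.4]
gripper_width: 0.938
```

servo_tool(
  deltas=[0.0064,0.0405,0,0,0,0.52,0.0064,0.0405,0,0,0,0.52,0.0064,0.0405,0,0,0,0.52,0.0064,0.0405,0,0,0,0.52,0.0064,0.0405,0,0,0,0.52,0,0,0,0,0,0,0,0,0,0,0,0],
)

```text
t: 61.85
tcp_pos: [0.5518, -0.0787, 0.1498]
eef_rot: [-180.0, 0.2, -2.7]
ft_force: [-0.5, 0.6, 0.5]
gripper_width: 0.937
```

Run:
```python
from h import *
labels(z=.068)
plan((.553,-.078,.037,-2.6,.03))
```

```text
label [257.  203.5] world [ 0.5502 -0.0874] label long dir -2.7 [0.022 0.03 ]
from [ 0.5518 -0.0778  0.1501] [-179.97    0.19   -2.62] F [0.4 0.6 0. ] w 0.936 t 61.9
4 x [0.0004, 0.0001, 0.0283, -0.01, 0.05, -0.0]
```

servo_tool(
  deltas=[-0.001,0.0095,0.02,0,0,0,0,0,0.028,0,0,0,0,0,0.028,0,0,0,0,0,0.024,0,0,0,0,0,0.013,0,0,0,0,0,0,0,0,0],
)

```text
t: 62.5
tcp_pos: [0.5502, -0.0863, 0.0367]
eef_rot: [-180.0, 0.2, -2.5]
ft_force: [-0.1, 0.5, -0.1]
gripper_width: 0.94
```

servo_tool(
  deltas=[0,0,0,0,0,0,0,0,0,0,0,0,0,0,0,0,0,0,0,0,0,0,0,0,0,0,0,0,0,0],
  hand=0.02,
  grip_force=110,
)

```text
t: 63.0
tcp_pos: [0.5517, -0.0874, 0.0399]
eef_rot: [180.0, -0.1, -2.6]
ft_force: [0.5, 2.5, 6.5]
gripper_width: 0.567
```

servo_tool(
  deltas=[0,0,-0.005,0,0,0,0,0,-0.015,0,0,0,0,0,-0.025,0,0,0,0,0,-0.025,0,0,0,0,0,-0.015,0,0,0,0,0,-0.005,0,0,0,0,0,0,0,0,0],
)

```text
t: 63.7
tcp_pos: [0.551, -0.0875, 0.1289]
eef_rot: [180.0, 0.0, -2.6]
ft_force: [-0.2, -0.0, -5.6]
gripper_width: 0.565
```

Run:
```python
from h import *
s=env.read_state(); labels(z=s['tcp_pos'][2]+.032)
plan((.39,.322,.126,2.6,.025))
```

```text
label [257. 324.] world [ 0.5491 -0.1074] label long dir 86.6 [0.013 0.011]
label [257. 279.] world [ 0.5502 -0.0851] label long dir -2.7 [0.021 0.028]
label [257. 233.] world [ 0.5511 -0.0641] label long dir 86.6 [0.012 0.011]
from [ 0.5507 -0.0874  0.1281] [ 1.80e+02  7.00e-02 -2.59e+00] F [-1.2  0.1 -5.4] w 0.562 t 63.75
19 x [-0.0085, -0.0215, 0.0001, 0.0, 0.0, -0.27]
```

servo_tool(
  deltas=[-0.0021,-0.0054,0,0,0,-0.07,-0.0042,-0.0108,0,0,0,-0.14,-0.0064,-0.0161,0,0,0,-0.2,-0.0085,-0.0215,0,0,0,-0.27,-0.0085,-0.0215,0,0,0,-0.27,-0.0085,-0.0215,0,0,0,-0.27,-0.0085,-0.0215,0,0,0,-0.27,-0.0085,-0.0215,0,0,0,-0.27],
)

```text
t: 64.55
tcp_pos: [0.499, 0.056, 0.1282]
eef_rot: [-180.0, 0.1, -0.8]
ft_force: [-0.0, -0.0, -4.8]
gripper_width: 0.566
```

servo_tool(
  deltas=[-0.0085,-0.0215,0,0,0,-0.27,-0.0085,-0.0215,0,0,0,-0.27,-0.0085,-0.0215,0,0,0,-0.27,-0.0085,-0.0215,0,0,0,-0.27,-0.0085,-0.0215,0,0,0,-0.27,-0.0085,-0.0215,0,0,0,-0.27,-0.0085,-0.0215,0,0,0,-0.27,-0.0085,-0.0215,0,0,0,-0.27],
)

```text
t: 65.35
tcp_pos: [0.4303, 0.2275, 0.1282]
eef_rot: [180.0, 0.1, 1.4]
ft_force: [0.9, 0.0, -4.5]
gripper_width: 0.566
```

servo_tool(
  deltas=[-0.0085,-0.0215,0,0,0,-0.27,-0.0085,-0.0215,0,0,0,-0.27,-0.0085,-0.0215,0,0,0,-0.27,-0.0064,-0.0161,0,0,0,-0.2,-0.0042,-0.0108,0,0,0,-0.14,-0.0021,-0.0054,0,0,0,-0.07,0,0,0,0,0,0,0,0,0,0,0,0],
)

```text
t: 66.15
tcp_pos: [0.3907, 0.3211, 0.1284]
eef_rot: [180.0, 0.1, 2.6]
ft_force: [0.4, -0.4, -5.0]
gripper_width: 0.564
```

servo_tool(
  deltas=[0,0,0.008,0,0,0,0,0,0.018,0,0,0,0,0,0.024,0,0,0,0,0,0.024,0,0,0,0,0,0.014,0,0,0,0,0,0.005,0,0,0,0,0,0,0,0,0,0,0,0,0,0,0],
)

```text
t: 66.95
tcp_pos: [0.3909, 0.3213, 0.0359]
eef_rot: [-180.0, 0.0, 2.5]
ft_force: [0.1, 0.1, -4.5]
gripper_width: 0.561
```

servo_tool(
  deltas=[0,0,0.002,0,0,0,0,0,0,0,0,0,0,0,0,0,0,0],
)

```text
t: 67.25
tcp_pos: [0.3907, 0.3215, 0.0338]
eef_rot: [-180.0, 0.0, 2.6]
ft_force: [-0.5, 0.5, -4.6]
gripper_width: 0.564
```

servo_tool(
  deltas=[0,0,0.002,0,0,0,0,0,0,0,0,0,0,0,0,0,0,0],
)

```text
t: 67.55
tcp_pos: [0.3907, 0.3216, 0.0319]
eef_rot: [-180.0, 0.0, 2.6]
ft_force: [-2.2, -0.3, 6.5]
gripper_width: 0.563
```

servo_tool(
  deltas=[0,0,0,0,0,0,0,0,0,0,0,0,0,0,0,0,0,0,0,0,-0.02,0,0,0,0,0,-0.04,0,0,0,0,0,-0.04,0,0,0,0,0,-0.02,0,0,0,0,0,0,0,0,0],
  hand=0.08,
)

```text
t: 68.35
tcp_pos: [0.3916, 0.322, 0.1541]
eef_rot: [-179.9, -0.2, 2.6]
ft_force: [0.4, 0.5, 0.0]
gripper_width: 0.939
```

Run:
```python
from h import *
labels(z=.06)
plan((.4285,.0135,.152,-2.6,.04),(.4285,.0135,.053,-2.6,.03))
```

```text
label [255. 188.] world [0.3895 0.3218] label long dir 2.4 [0.03  0.022]
label [377.5 187.5] world [0.4863 0.3263] label long dir 2.4 [0.023 0.032]
from [0.391  0.3216 0.1524] [-1.7993e+02 -7.0000e-02  2.5500e+00] F [-0.6 -0.1 -0.3] w 0.935 t 68.4
9 x [0.004, 0.0343, 0.0, -0.01, -0.01, 0.57]
4 x [-0.0, -0.0, 0.0248, 0.0, 0.0, 0.0]
```

All three are on the rack. Push the tray home.

servo_tool(
  deltas=[0.004,0.0343,0,0,0,0.57,0.004,0.0343,0,0,0,0.57,0.004,0.0343,0,0,0,0.57,0.004,0.0343,0,0,0,0.57,0.004,0.0343,0,0,0,0.57],
  hand=0.035,
)

```text
t: 68.9
tcp_pos: [0.4144, 0.1491, 0.1501]
eef_rot: [180.0, 0.2, -0.3]
ft_force: [1.4, -1.0, -0.8]
gripper_width: 0.41
```

servo_tool(
  deltas=[0.004,0.0343,0,0,0,0.57,0.004,0.0343,0,0,0,0.57,0.004,0.0343,0,0,0,0.57,0.004,0.0343,0,0,0,0.57,0,0,0,0,0,0,0,0,0,0,0,0],
)

```text
t: 69.5
tcp_pos: [0.4277, 0.0126, 0.1504]
eef_rot: [-180.0, 0.2, -2.7]
ft_force: [-0.6, 1.1, -0.0]
gripper_width: 0.403
```

servo_tool(
  deltas=[0,0,0.0248,0,0,0,0,0,0.0248,0,0,0,0,0,0.0248,0,0,0,0,0,0.0238,0,0,0,0,0,0,0,0,0,0,0,0,0,0,0],
)

```text
t: 70.1
tcp_pos: [0.4277, 0.0138, 0.0531]
eef_rot: [-180.0, 0.2, -2.5]
ft_force: [0.4, 0.3, -0.9]
gripper_width: 0.408
```

servo_tool(
  deltas=[0,0,0,0,0,0,0,0,0,0,0,0,0,0,0,0,0,0,0,0,0,0,0,0],
  hand=0,
  grip_force=40,
)

```text
t: 70.5
tcp_pos: [0.4287, 0.0132, 0.0542]
eef_rot: [180.0, -0.1, -2.6]
ft_force: [0.6, 4.1, 8.1]
gripper_width: 0.101
```

servo_tool(
  deltas=[0.004,0,0,0,0,0,0.008,0,0,0,0,0,0.012,0,0,0,0,0,0.015,0,0,0,0,0,0.015,0,0,0,0,0,0.015,0,0,0,0,0,0.015,0,0,0,0,0,0.015,0,0,0,0,0],
)

```text
t: 71.3
tcp_pos: [0.527, 0.0087, 0.0543]
eef_rot: [-180.0, 0.1, -2.6]
ft_force: [-3.8, 0.9, 8.8]
gripper_width: 0.099
```

servo_tool(
  deltas=[0.015,0,0,0,0,0,0.015,0,0,0,0,0,0.015,0,0,0,0,0,0.012,0,0,0,0,0,0.008,0,0,0,0,0,0.005,0,0,0,0,0,0,0,0,0,0,0],
)

```text
t: 72.0
tcp_pos: [0.5978, 0.0054, 0.0543]
eef_rot: [180.0, -0.1, -2.6]
ft_force: [1.1, 1.0, 4.7]
gripper_width: 0.099
```

servo_tool(
  deltas=[0.004,0,0,0,0,0,0.003,0,0,0,0,0,0.001,0,0,0,0,0,0,0,0,0,0,0],
)

```text
t: 72.4
tcp_pos: [0.6031, 0.0052, 0.0542]
eef_rot: [180.0, 0.3, -2.6]
ft_force: [-10.9, 0.5, 12.7]
gripper_width: 0.103
```

Home (x 0.6031, as before, with the force rising). Release, withdraw straight up and take a last look from the top camera.

servo_tool(
  deltas=[0,0,0,0,0,0,0,0,0,0,0,0,0,0,0,0,0,0],
  hand=0.03,
)

```text
t: 72.7
tcp_pos: [0.6051, 0.005, 0.0533]
eef_rot: [180.0, 0.0, -2.6]
ft_force: [0.0, 0.0, -0.9]
gripper_width: 0.351
```

servo_tool(
  deltas=[0,0,-0.03,0,0,0,0,0,-0.04,0,0,0,0,0,-0.045,0,0,0,0,0,-0.045,0,0,0,0,0,-0.03,0,0,0,-0.04,0,0,0,0,0,-0.04,0,0,0,0,0,-0.04,0,0,0,0,0],
)

```text
t: 73.5
tcp_pos: [0.4837, 0.0105, 0.2432]
eef_rot: [180.0, 0.0, -2.6]
ft_force: [0.3, 0.2, -0.2]
gripper_width: 0.351
```

servo_tool(
  deltas=[0,0.045,0,0,0,0,0,0.045,0,0,0,0,0,0.045,0,0,0,0,0,0.045,0,0,0,0,0,0.045,0,0,0,0,0,0,0,0,0,0,0,0,0,0,0,0],
)

```text
t: 74.2
tcp_pos: [0.4748, -0.2151, 0.243]
eef_rot: [-180.0, 0.1, -2.7]
ft_force: [0.3, 1.4, -0.0]
gripper_width: 0.352
```

Run:
```python
from h import *
s=env.read_state();print(s['tcp_pos'],s['ft_force'],s['t'])
save('top','t9',scale=1.5)
```

```text
[ 0.4747575  -0.21505346  0.24296748] [ 0.2526072   1.36705806 -0.04938319] 74.2
```

View pics/t9.png

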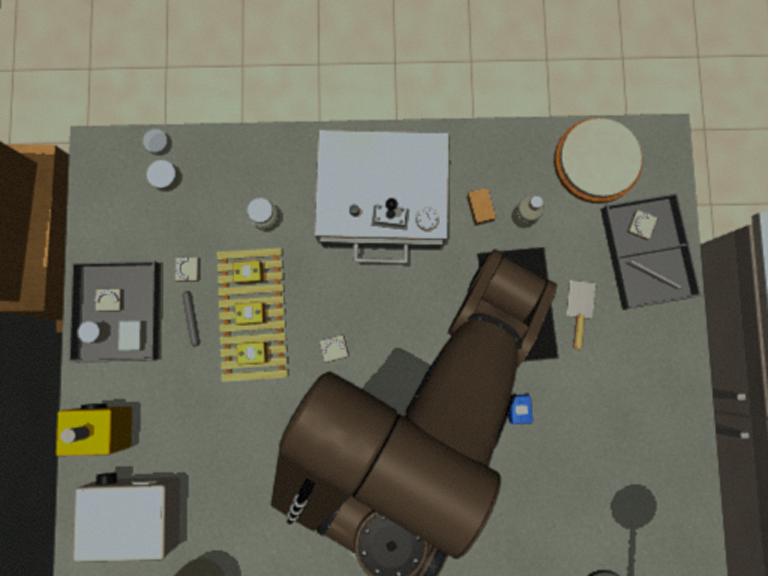

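The last picture shows three flasks upright on the rack at px (247,271), (250,313) and (251,352). The tray is home, the lever is upright at (390,205), and the bystanders have not moved. Handing in.

```bash
python3 -c "
from plant import env
print(env.finish_job())"
```

```text
the job is handed in; nothing more can be done
None
```

All three brass flasks were pressed and now stand upright on the cooling rack. I handed the job in at about 74 s; the hand-in reports no verdict.

**What I did:** I pulled the tray to its stop, stood the flasks in the recess and pushed the tray home. Then I held the lever at its stop towards the gauge for just over 3 s and let it spring back. After that I pulled the tray out again, moved the flasks to the rack and pushed the empty tray home.

**Problem on the way:** the first flask swung in a 50 N grip, and I released it tilted. It settled upright but about 4 cm off its slot, so I regripped it and slid it into place. I used a 110 N grip for every flask after that, and none of them tilted. While pressing that flask down, the wrist force reached about 49 N. I expect that load went through the fingers rather than the gripper body, but I could not check it against the 40 N body limit.

**Last checks:**
- **Flasks:** close-up views after each release showed the flasks level on the rack at about (0.587, 0.332), (0.486, 0.326) and (0.390, 0.322).
- **Tray:** the handle stopped at the same home position as the first time (x = 0.603) as the force rose.
- **Lever and bystanders:** in the last overhead picture the lever looked upright and the visible bystanders were unmoved. The arm hid one of the two blue look-alikes.
- **Robot:** the arm was clear of everything at hand-in.

I viewed 15 pictures, one over the budget of 14.

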